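# Demagnetise the steel-rule dies

## Task

Demagnetise today's dies: put every plywood die that has a grip rail flat into the open demagnetiser, swing its lid over and press the free edge down until the catch clicks shut. Only then push down and twist off the safety cap on the console and stand it upright in the clear tray, turn the start knob underneath clockwise to its stop and let it spring back. Leave everything else where it is.

Things in the scene. Friction and masses are not known exactly. Their poses are not given: they have to be found in the camera images.
- die1_grip (a point): centre of a die's grip rail (None if absent; 2 to 4 dies are there). Die: plywood slab 80 (its x) x 60 (y) x 20 mm thick, black underneath, 0.18 kg; on it a wooden rail 60 long (x) x 16 wide (y) x 34 mm tall. This point is 37 mm above the underside, 17 mm above the slab and 17 mm below the rail's top. It starts flat on the bench
- die2_grip (a point): centre of a die's grip rail (None if absent; 2 to 4 dies are there). Die: plywood slab 80 (its x) x 60 (y) x 20 mm thick, black underneath, 0.18 kg; on it a wooden rail 60 long (x) x 16 wide (y) x 34 mm tall. This point is 37 mm above the underside, 17 mm above the slab and 17 mm below the rail's top. It starts flat on the bench
- die3_grip (a point): centre of a die's grip rail (None if absent; 2 to 4 dies are there). Die: plywood slab 80 (its x) x 60 (y) x 20 mm thick, black underneath, 0.18 kg; on it a wooden rail 60 long (x) x 16 wide (y) x 34 mm tall. This point is 37 mm above the underside, 17 mm above the slab and 17 mm below the rail's top. It starts flat on the bench
- die4_grip (a point): centre of a die's grip rail (None if absent; 2 to 4 dies are there). Die: plywood slab 80 (its x) x 60 (y) x 20 mm thick, black underneath, 0.18 kg; on it a wooden rail 60 long (x) x 16 wide (y) x 34 mm tall. This point is 37 mm above the underside, 17 mm above the slab and 17 mm below the rail's top. It starts flat on the bench
- demag_in (a point): centre of the inner floor of the demagnetiser, a grey steel box fixed to the bench, open at first. Floor 12 mm above the bench; inside 240 (its x) x 200 mm (its y), 66 deep; walls 6 thick. z up. Lid hinged along the +y rim, sprung catch in the middle of the outside of the -y wall. Four dies fit flat, two by two, long side along x; if one lies on another the lid will not shut
- lid_edge (a point): point on the lid's outer face (its top when shut), mid-length, 13 mm in from the free edge: where to press. Lid: panel 256 x 218 x 10 mm, 0.35 kg; its own z is the outer face's normal, its own -y runs from hinge to free edge. With the lid shut this point is 88 mm above the bench, at x 0, y -99 mm in the frame of demag_in
- lid_hinge (a point): middle of the lid's hinge line, on the demagnetiser's +y rim, 78 mm above the bench, at x 0, y +106 mm in the frame of demag_in; the hinge runs along x; the free edge is 218 mm from it
- lid (a joint): lid angle, rad: 0 shut and caught; 1.88 to 2.05 at the start (some 20 degrees beyond upright, leaning outwards, kept there by its weight). Pushed from outside past upright (below about 1.4) it sinks by itself, damped, in 2 to 3 s and rests on the catch at about 0.07, not caught. Pressing the free edge with 10 to 20 N takes it past the catch to 0, where it stays
- control: control console, fixed to the bench: grey block 130 x 130 x 40 mm; origin at the centre of its underside, z up. On its axis, above the 40 mm high deck: a steel boss 47 mm wide, 24 mm tall, then the start knob. Two steel hooks on the deck at its +x and -x sides, 34 to 53 mm from the axis, 28 mm wide, 24 mm tall. The safety cap at first covers boss and knob
- cap_grip (a point): middle of the safety cap's grip bar. Loose grey plastic cap, 0.12 kg, 102 mm tall: round skirt 62 mm outside, 52 mm inside, 68 mm tall with its flat top, open below; on top a bar 50 long (its x) x 16 wide (y) x 34 mm tall. This point is 85 mm above the lower edge, 17 mm above the flat top. Ears at the lower edge at +x and -x reach 42 mm from the axis
- plunger (a joint): travel (m) of the spring under the cap: 0 with the cap locked (ears under the hooks, cap and console axes parallel, lower edge 52 mm above the bench), up to 0.009 pushed down, -0.003 cap free or gone. To free the cap push it straight down 6 to 9 mm (6 to 13 N), twist it 50 to 70 degrees counter-clockwise from above while down (clockwise is blocked), let it rise, lift over 60 mm
- tray_in (a point): centre of the inner floor (5 mm above the bench) of a shallow clear plastic tray fixed to the bench, 130 x 130 mm outside, 120 x 120 mm inside, rim 22 mm high: the place for the cap, standing on its lower edge
- knob_grip (a point): centre of the black start knob's bar, on the console's axis, 83 mm above the bench. The bar is 38 long (its own x) x 14 wide (its own y) x 34 mm tall: its top is 17 mm above this point; the boss begins 19 mm below it. The knob stays on the console
- knob (a joint): start knob angle, rad: 0 at rest (bar along the console's x), grows clockwise seen from above to the stop at 1.2; a spring (0.04 N m at rest, 0.18 at the stop) returns it to 0 when released
- plain_die: a bystander: flat plywood die of 84 x 70 x 20 mm WITHOUT a grip rail, with a black round hole mark; origin at the centre of its underside
- cork_block: a bystander: cork block 80 x 50 x 28 mm; origin at the centre of its underside
- hammer: a bystander: hammer lying at the far side; origin at the centre of its underside
- brush: a bystander: hand brush lying near the robot on its right; origin at the centre of its underside
- can: a bystander: plain metal can, 70 mm wide and 110 mm tall, at the far side; origin at the centre of its underside
- acrylic_case: a bystander: clear acrylic case 120 x 80 x 35 mm with metal parts inside, at the left near the robot; origin at the centre of its underside
Mind the look-alikes: they are no part of the job. Leave any green look-alike of the part that bears cap_grip alone. Leave any blue look-alike of the part that bears die1_grip alone.

How it is judged (in metres and radians):
On the way, in this order (a step that is already met when the one before it is completed fails the run):
1. every die that is present lies flat in the demagnetiser and the lid is caught shut (x of die1_grip in the frame of demag_in between -0.12 and 0.12 m and y of die1_grip in the frame of demag_in between -0.1 and 0.1 m and z of each of die1_grip, die2_grip, die3_grip, die4_grip in the frame of demag_in below 0.045 m and angle between each of die1_grip, die2_grip, die3_grip, die4_grip's own z axis and vertical below 0.15 rad and x of die2_grip in the frame of demag_in between -0.12 and 0.12 m and y of die2_grip in the frame of demag_in between -0.1 and 0.1 m and x of die3_grip in the frame of demag_in between -0.12 and 0.12 m and y of die3_grip in the frame of demag_in between -0.1 and 0.1 m and x of die4_grip in the frame of demag_in between -0.12 and 0.12 m and y of die4_grip in the frame of demag_in between -0.1 and 0.1 m and value of joint lid below 0.02 rad), for 0.2 s.
2. the safety cap is twisted free and lifted off the console, the lid still shut (value of joint lid below 0.02 rad and z of cap_grip in the frame of control above 0.165 m), for 0.1 s.
3. the start knob is turned to its stop, the lid still shut (value of joint lid below 0.02 rad and value of joint knob above 1.1 rad), for 0.1 s.
4. the start knob has sprung back (value of joint knob below 0.1 rad), for 0.1 s.
At the end, for the whole second after the job is handed in: Every die present lies flat (within 0.15 rad) on the demagnetiser's floor, the lid is caught shut (below 0.02 rad), the knob is back (below 0.1 rad), and the cap stands upright (within 0.1 rad) on the tray's floor, its axis within 40 mm of the tray's centre along each side (all of step 1 and x of cap_grip in the frame of tray_in between -0.04 and 0.04 m and y of cap_grip in the frame of tray_in between -0.04 and 0.04 m and z of cap_grip in the frame of tray_in below 0.095 m and angle between cap_grip's own z axis and vertical below 0.1 rad and value of joint knob below 0.1 rad); the robot touches nothing.
It fails at once if a bystander (plain die without rail, cork block, hammer, brush, can, acrylic case) is moved by more than 6 cm (distance of any of plain_die, cork_block, hammer, brush, can, acrylic_case from where it was at the start of the episode above 0.06 m).
Of die1, die2, die3, die4 only 2 to 4 are there at a start; the rules pass over those that are not, and their reading is None.
At some moment in a run one of die1, die2, die3, die4 may be knocked a few centimetres aside while the robot is not near it.
Once in a run the grip may slacken for a moment while it holds something.
It also fails if it takes over 210 s, if anything falls off the work surface, if the arm or the gripper's body presses on something with over 40 N, if the wrist force passes 120 N, or if a joint passes its speed limit or range.

## Robot

A 6-joint arm with a two-finger parallel gripper is mounted at the origin on the work surface. World frame = base frame: x ahead of the robot, y to its left, z up, the work surface at z = 0. Lengths are in m, angles in degrees, forces in N, time in s.
With the tool pointing down it reaches from about 0.35 to 0.875 m from the base axis. Payload 4.2 kg.
Tool frame: the origin (TCP) lies between the finger pads; the fingertips stand 11 mm ahead of it and the grasp point (between the pads) lies 8 mm behind it; z points along the fingers, y is the direction in which the jaws open and shut (so a half turn about z gives the same grasp; the last joint's range is limited). The gripper opens to 87 mm and grips with 3 to 60 N. Pads are 19 mm wide; open, the fingers measure 117 mm over their backs; the gripper's body (75 mm by 190 mm) begins 51 mm behind the grasp point.
Start: joints at [-60.069, 22.042, 0.453, 0, -68.411, -14.817], TCP at [0.163, -0.603, 0.234] pointing down, gripper open.
Joint ranges: [-179.83, 179.83], [-69.29, 118.12], [-61.27, 80.66], [-181.25, 117.63], [-171.15, -9.14], [-177.46, 177.46]. Speed limits (degrees/s): [159.86, 159.86, 180, 180, 180, 180].

## Interface

Orientations are given as a 3x3 rotation matrix whose columns are the frame's x, y, z axes.
In Python, from station import sense, capture, get_calibration, finish_job, search_frame, cut_out gives the robot as it stands.
- The arm moves only by the tool arm_command, never from a script. Its argument "rows" is a list of rows, each an object with "fingers": the opening in per cent of the stroke, from 0 (shut) to 100 (fully open); "travel": the shift along the tool's x, y, z in cm, a list of three; "roll": the turn about the tool's z in degrees. A call has 1 to 10 rows; each row is the pose to reach, as a shift and turn from the pose commanded when the call began, along the tool's axes at that moment; what a row does not reach only later rows make up. A row lasts 1/10 s, in which the tool goes at most 50 mm and 8.59 degrees, less where a joint would pass 70% of its speed; a pose out of reach is approached as far as the arm can. A call with a gripper value outside its range is refused whole. The fingers move at their own pace and stop on an object; the grip force is fixed at half the most. Time passes only in rows, so rows that repeat a pose let the fingers close. It gives the time, the measured TCP pose, the force and the opening at its end, in the units of the state.
- sense(): the state, without advancing time (a new reading comes with each control period).
- capture(name): name is "side" or "top" or "wrist"; returns (picture, depth): 480x640x3 uint8, red, green, blue; 480x640 float32, m along the optical axis (not along the pixel's ray), 0 where there is no reading.
- get_calibration(name): a dict with "fov_y" (degrees; the focal length in pixels is half the picture's height over the tangent of half this angle, whatever the lens; pixels are square), "cx", "cy" (the principal point, pixels), "origin" and "attitude" of the camera in the world; the wrist camera has in their place "mount" (4x4, takes a point from camera to tool coordinates, whose origin is the TCP and whose axes are the flange's). Camera axes: x right, y down, z forward; pixel columns grow to the right and rows downward; lengths in m; the calibration is good to about 2 mm. A picture is of the moment at which its call begins: read the wrist's pose just before it. get_calibration takes no time and is no camera call.
- finish_job(): hands the job in, once; it reports no verdict.
Trained networks look in the newest picture that a camera, given by its name, has taken for a name from the list of things; names that differ only in an ending like _2 or _b are one class to them, and where a whole thing is asked for, a point or a joint stands for the part that bears it (a point fixed in the world has none). Each returns a list of dicts, best first, with "p" (0 to 1); they miss things now and then, are a little off and sometimes report something else, mostly with a low value. They report only what shows in the picture. A call takes as long as a camera call. They do not tell look-alikes from the thing itself.
- search_frame(camera, label): "position" ([x, y, z] in m, in world coordinates, good to about 4 mm: the middle of the surface that is visible of it).
- cut_out(camera, label): "mask" (480x640 bool, what is visible of it).
The state is a dict: "time_s": time; "joints": joint angles; "joint_velocities": joint speeds; "effort": joint torques, N m; "tcp_pos": TCP position; "ee_rot": TCP orientation; "wrist_force": force on the tool from outside, world axes, zero at the start; "moment": the same for the moment, N m; "gripper_width": opening from 0.0 (shut) to 1.0 (fully open).
Only numpy, scipy, OpenCV 4.12 (cv2) and the standard library are available. Lean on these libraries where they do the work, as an engineer would, in place of code of your own. Each camera call takes 0.05 s, during which the arm holds its last target. There are 200 camera calls.

## Working session

There is one attempt and no reset: what is moved stays moved. The work goes in short steps, Python scripts to look and compute and a tool call to move; the robot and the scene stay as the last step left them, time stands still between calls to the robot, and variables do not carry over. Pictures are saved under pics/ and viewed, about 12 in all and at most 16, crops included, and the job is handed in when it is done.

Besides the shell and the picture viewer there is one more tool, called by a JSON object that holds its "api" and its "payload". arm_command: Moves the arm, as the interface text tells. Its arguments: {"type":"object","properties":{"rows":{"type":"array","items":{"type":"object","properties":{"fingers":{"type":"number"},"travel":{"type":"array","items":{"type":"number"}},"roll":{"type":"number"}}}}},"required":["rows"]}

```bash
ls; mkdir -p pics; cat > h.py <<'E'
import numpy as np, cv2
from station import *
def K(c):
    f=240/np.tan(np.radians(c["fov_y"])/2); return f,c["cx"],c["cy"]
def cam(name,s=None):
    c=get_calibration(name)
    if name=="wrist":
        s=s or sense(); T=np.eye(4);T[:3,:3]=np.array(s["ee_rot"]);T[:3,3]=s["tcp_pos"]
        M=T@np.array(c["mount"]); R,o=M[:3,:3],M[:3,3]
    else: R,o=np.array(c["attitude"]),np.array(c["origin"])
    return K(c),R,o
def cloud(name,d,s=None):
    (f,cx,cy),R,o=cam(name,s)
    v,u=np.mgrid[:480,:640]
    P=np.stack([(u-cx)/f*d,(v-cy)/f*d,d],-1)
    return P@R.T+o
def proj(name,p,s=None):
    (f,cx,cy),R,o=cam(name,s)
    q=(np.array(p)-o)@R; return q[...,:2]/q[...,2:]*f+[cx,cy]
def save(n,im): cv2.imwrite(f"pics/{n}.png",cv2.cvtColor(im,cv2.COLOR_RGB2BGR))
E
python3 - <<'E'
from h import *
s=sense();print({k:np.round(v,3).tolist() for k,v in s.items()})
for n in("side","top","wrist"):
    print(n,get_calibration(n))
    s=sense();im,d=capture(n);save(n+"0",im);np.savez(n+"0.npz",im=im,d=d);print(d.min(),d.max(),(d==0).mean())
for n in("top","side"):
    for l in["die1_grip","demag_in","lid_edge","lid_hinge","control","cap_grip","tray_in","knob_grip","plain_die","cork_block","hammer","brush","can","acrylic_case"]:
        print(n,l,[(np.round(r["position"],3).tolist(),round(float(r["p"]),2)) for r in search_frame(n,l)])
E
```

```text
pics
{'time_s': 0.0, 'joints': [-60.07, 22.089, 0.38, -0.03, -68.412, -14.819], 'joint_velocities': [0.094, 0.04, -0.114, 0.038, 0.072, -0.088], 'effort': [0.002, -39.067, 18.74, 4.22, 0.011, -0.0], 'tcp_pos': [0.163, -0.603, 0.232], 'ee_rot': [[-0.965, -0.26, -0.001], [-0.26, 0.965, 0.002], [0.0, 0.002, -1.0]], 'wrist_force': [0.654, -0.47, -0.062], 'moment': [0.046, -0.003, 0.016], 'gripper_width': 1.0}
side {'fov_y': 54.26688284942641, 'cx': 313.70043846257767, 'cy': 234.25673540851358, 'origin': array([0.21669657, 0.92393847, 0.93227691]), 'attitude': array([[-0.93920726, -0.21532303,  0.26744293],
       [-0.34331022,  0.60089534, -0.72184686],
       [-0.00527496, -0.7697797 , -0.63828786]])}
0.0 3.6546667 0.00376953125
top {'fov_y': 44.47105767275733, 'cx': 320.31917715802626, 'cy': 246.45377564270646, 'origin': array([0.19462534, 0.04577527, 1.79590079]), 'attitude': array([[ 0.01539168, -0.98061596,  0.19533416],
       [-0.99979625, -0.01764538, -0.00980271],
       [ 0.01305944, -0.19514348, -0.98068775]])}
0.0 2.8806767 0.004069010416666667
wrist {'fov_y': 60.110776754320
[... 1665 characters left out ...]
], 0.94), ([0.508, -0.246, 0.02], 0.39)]
side lid_hinge [([0.565, 0.176, 0.207], 0.68)]
side control [([0.412, 0.37, 0.041], 0.71)]
side cap_grip [([0.424, 0.35, 0.117], 0.83), ([0.276, 0.277, 0.068], 0.7), ([0.348, 0.192, 0.064], 0.56)]
side tray_in [([0.608, 0.328, 0.003], 0.91)]
side knob_grip [([0.554, 0.085, 0.063], 0.67)]
side plain_die [([0.501, -0.354, 0.018], 0.75), ([0.743, -0.218, 0.068], 0.26)]
side cork_block [([0.799, 0.166, 0.024], 0.71), ([0.617, -0.243, 0.028], 0.61), ([0.417, 0.365, 0.048], 0.59)]
side hammer [([0.799, 0.166, 0.023], 0.64), ([0.566, 0.175, 0.207], 0.64)]
side brush []
side can [([0.603, -0.358, 0.02], 0.19)]
side acrylic_case [([0.324, 0.459, 0.032], 0.64)]
```

View pics/top0.png

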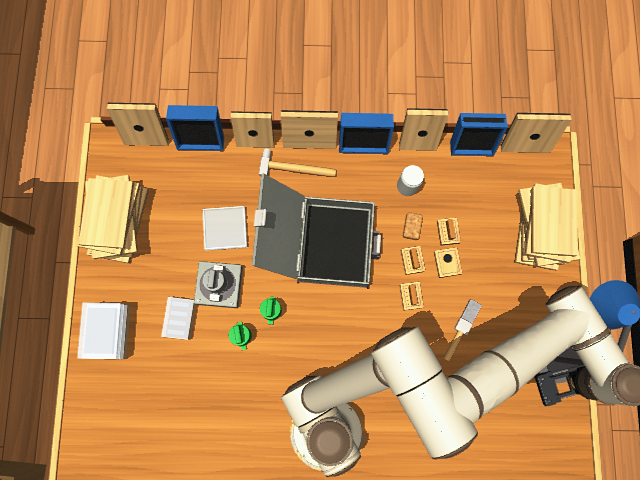

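View pics/side0.png

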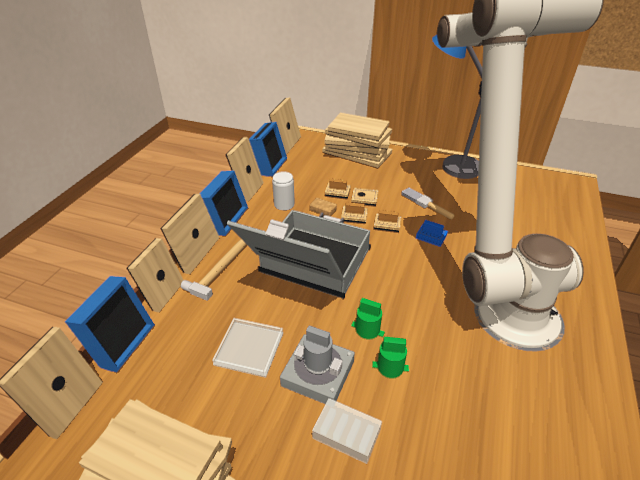

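Top view: three railed dies at about px (411,295), (413,260), (449,230); the plain die is at (448,262) and the cork at (413,226). The demagnetiser is at (338,242) with its lid open to the left, the console and cap at (216,284), the tray at (225,228). The green look-alike caps are at (240,335) and (270,307). Side view: a blue die look-alike shows at (432,232), hidden under the arm in the top view.

```bash
cat >> h.py <<'E'
def rect(P,n=""):
    "min-area rect of xy points: centre, long/short mm, angle (deg) of long side in the world"
    if len(P)<5: return print(n,"few",len(P))
    c,(w,h),a=cv2.minAreaRect((P[:,:2]*1000).astype(np.float32))
    if w<h: w,h,a=h,w,a+90
    a=(a+90)%180-90
    print(n,"c",np.round(c,1),"size",round(w),round(h),"ang",round(a,1),"z",np.round(np.median(P[:,2]),4),len(P))
    return np.array(c)/1000,a
def sel(P,c,r,z0,z1):
    P=P.reshape(-1,3); m=(np.hypot(P[:,0]-c[0],P[:,1]-c[1])<r)&(P[:,2]>z0)&(P[:,2]<z1)
    return P[m]
E
python3 - <<'E'
from h import *
for n in("top","side"):
    P=cloud(n,np.load(n+"0.npz")["d"]); print(n)
    for c in[(.4,-.247),(.5,-.25),(.6,-.36)]:
        rect(sel(P,c,.055,.048,.06),"rail");rect(sel(P,c,.055,.014,.026),"slab")
    Q=sel(P,(.555,.05),.2,.072,.084);Q=Q[Q[:,1]<.17];rect(Q,"rim")
    rect(sel(P,(.415,.327),.1,.034,.046),"deck")
    rect(sel(P,(.415,.327),.05,.146,.162),"bar")
    rect(sel(P,(.605,.326),.12,.016,.03),"tray rim")
    for c in[(.272,.256),(.346,.173)]: rect(sel(P,c,.05,.09,.12),"green bar"); rect(sel(P,c,.05,.05,.12),"green")
    Q=sel(P,(.57,.2),.2,.09,.4); print("lid",Q.min(0),Q.max(0))
    for i in (0,1,2):
        pass
    # unknown things >12mm on the bench in the right region
E
```

```text
top
rail c [ 400.4 -251.7] size 58 18 ang 7.4 z 0.0541 91
slab c [ 401.7 -251.6] size 80 62 ang 9.0 z 0.0204 317
rail c [ 512.3 -257.4] size 59 16 ang 8.7 z 0.0544 87
slab c [ 512.6 -257.6] size 81 62 ang 11.1 z 0.02 295
rail c [ 605.5 -370.3] size 60 17 ang 7.3 z 0.0543 93
slab c [ 596.3 -369.6] size 99 66 ang 5.8 z 0.0203 292
rim c [558.4 -26.5] size 253 243 ang -3.4 z 0.0777 579
deck c [424.4 342.6] size 144 133 ang 85.7 z 0.04 1050
bar c [424.5 335.7] size 49 17 ang -2.0 z 0.1537 98
tray rim c [582.4 324.6] size 174 130 ang 5.8 z 0.0215 272
green bar c [272.9 261.7] size 49 17 ang 13.0 z 0.1006 104
green c [273.2 261.7] size 61 60 ang 69.4 z 0.0701 365
green bar c [351.1 174.1] size 50 16 ang -4.0 z 0.101 103
green c [351.  173.5] size 61 59 ang 4.1 z 0.0703 359
lid [0.37171666 0.08182116 0.0900219 ] [0.70039809 0.35485313 0.29742311]
side
rail c [ 404.1 -248. ] size 57 20 ang 5.0 z 0.0532 78
slab c [ 403.5 -248.3] size 80 65 ang 6.7 z 0.0198 228
rail c [ 514.3 -253.4] size 57 20 ang 5.3 z 0.0528 72
slab c [ 513.3 -253.1] size 83 63 ang 14.7 z 0.0196 197
rail c [ 607.1 -366.3] size 58 23 ang 3.1 z 0.0531 63
slab c [ 597.9 -364.3] size 100 66 ang 15.9 z 0.0196 191
rim c [560.5 -20. ] size 254 248 ang -3.4 z 0.0774 438
deck c [427.1 342.9] size 143 132 ang 86.1 z 0.04 1752
bar c [426.5 338.9] size 50 18 ang -5.8 z 0.1535 186
tray rim c [605.9 328.6] size 134 131 ang -84.5 z 0.0207 523
green bar c [275.5 264.6] size 48 20 ang 12.6 z 0.1008 198
green c [274.7 274.4] size 61 45 ang 1.4 z 0.0702 685
green bar c [352.9 176.6] size 50 18 ang -5.2 z 0.1004 161
green c [351.6 185.5] size 61 45 ang 10.1 z 0.0706 582
lid [0.37159341 0.09832648 0.09008021] [0.70162975 0.35855449 0.29194371]
```

```bash
cat >> h.py <<'E'
def go(p,yaw=None,ref=None):
    "travel in cm and roll for the TCP to p, tool y at yaw deg (mod 180)"
    s=ref or sense();R=np.array(s["ee_rot"]);t=R.T@(np.array(p)-s["tcp_pos"])*100
    a=np.degrees(np.arctan2(R[1,1],R[0,1])); r=0 if yaw is None else ((a-yaw)+90)%180-90
    print("to",np.round(p,3),"travel",np.round(t,2).tolist(),"roll",round(float(r),1),"rows",round(np.linalg.norm(t)/5,1),round(abs(r)/8.59,1))
E
python3 - <<'E'
from h import *
go((.45,-.29,.40),98)
E
```

```text
to [ 0.45 -0.29  0.4 ] travel [-35.88, 22.76, -16.65] roll 7.1 rows 9.1 0.8
```

{"api": "arm_command", "payload": {"rows": [{"fingers":100,"travel":[-35.8,22.7,-16.7],"roll":7},{"fingers":100,"travel":[-35.8,22.7,-16.7],"roll":7},{"fingers":100,"travel":[-35.8,22.7,-16.7],"roll":7},{"fingers":100,"travel":[-35.8,22.7,-16.7],"roll":7},{"fingers":100,"travel":[-35.8,22.7,-16.7],"roll":7},{"fingers":100,"travel":[-35.8,22.7,-16.7],"roll":7},{"fingers":100,"travel":[-35.8,22.7,-16.7],"roll":7},{"fingers":100,"travel":[-35.8,22.7,-16.7],"roll":7},{"fingers":100,"travel":[-35.8,22.7,-16.7],"roll":7},{"fingers":100,"travel":[-35.8,22.7,-16.7],"roll":7}]}}

```text
time_s: 2.55
tcp_pos: [0.4527, -0.2882, 0.4029]
ee_rot: [[-0.989, -0.146, 0.005], [-0.146, 0.989, -0.001], [-0.005, -0.002, -1.0]]
wrist_force: [-0.0, 0.3, 0.1]
gripper_width: 1.001
```

{"api": "arm_command", "payload": {"rows": [{"fingers":100,"travel":[0,0,0],"roll":0},{"fingers":100,"travel":[0,0,0],"roll":0},{"fingers":100,"travel":[0,0,0],"roll":0}]}}

```text
time_s: 2.85
tcp_pos: [0.4484, -0.2916, 0.3999]
ee_rot: [[-0.99, -0.139, -0.001], [-0.139, 0.99, 0.0], [0.001, 0.001, -1.0]]
wrist_force: [-0.1, -1.2, 1.3]
gripper_width: 0.999
```

```bash
python3 - <<'E'
from h import *
s=sense();im,d=capture("wrist");save("w1",im);np.savez("w1.npz",im=im,d=d)
print(s["time_s"],s["tcp_pos"],s["wrist_force"])
P=cloud("wrist",d,s)
for c in[(.402,-.25),(.513,-.255),(.606,-.368)]:
    rect(sel(P,c,.055,.048,.06),"rail");rect(sel(P,c,.045,.014,.026),"slab")
print(proj("wrist",np.array([(.402,-.25,.054),(.513,-.255,.054),(.606,-.368,.054)]),s))
E
```

```text
2.85 [ 0.44839955 -0.29160165  0.3998765 ] [-0.13942291 -1.19918121  1.25207921]
rail c [ 402.6 -250.4] size 59 16 ang 8.2 z 0.0534 701
slab c [ 402.7 -250. ] size 78 60 ang 8.0 z 0.0198 2223
rail c [ 513.3 -256.5] size 60 16 ang 10.7 z 0.0533 585
slab c [ 513.  -256.6] size 80 60 ang 10.8 z 0.0197 1926
rail c [ 605.8 -369.9] size 59 17 ang 7.6 z 0.0532 532
slab c [ 606.2 -369.9] size 80 60 ang 7.3 z 0.0195 1666
[[364.26397265 155.6858646 ]
 [345.60914257 244.92903731]
 [248.56234671 301.50170242]]
```

View pics/w1.png

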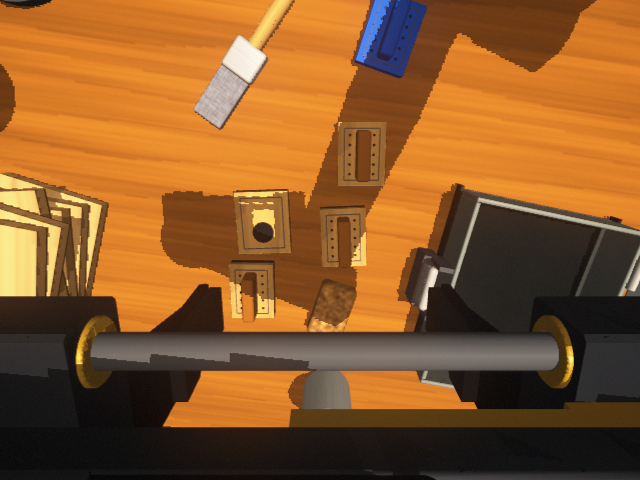

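Wrist view 1: railed dies at px (362,154), (344,236) and (250,290); plain die at (262,222), cork at (332,305), blue look-alike at (390,35). There is no fourth die. All three views agree within about 4 mm, with rail tops at 53–54 mm. Next the box, console and tray.

{"api": "arm_command", "payload": {"rows": [{"fingers":100,"travel":[-6,38,-2],"roll":0},{"fingers":100,"travel":[-6,38,-2],"roll":0},{"fingers":100,"travel":[-6,38,-2],"roll":0},{"fingers":100,"travel":[-6,38,-2],"roll":0},{"fingers":100,"travel":[-6,38,-2],"roll":0},{"fingers":100,"travel":[-6,38,-2],"roll":0},{"fingers":100,"travel":[-6,38,-2],"roll":0},{"fingers":100,"travel":[-6,38,-2],"roll":0},{"fingers":100,"travel":[-6,38,-2],"roll":0},{"fingers":100,"travel":[-6,38,-2],"roll":0}]}}

```text
time_s: 3.9
tcp_pos: [0.4551, 0.0936, 0.4202]
ee_rot: [[-0.99, -0.142, -0.001], [-0.142, 0.99, -0.001], [0.001, -0.001, -1.0]]
wrist_force: [-0.2, 0.2, 0.2]
gripper_width: 1.0
```

{"api": "arm_command", "payload": {"rows": [{"fingers":100,"travel":[0,0,0],"roll":0},{"fingers":100,"travel":[0,0,0],"roll":0}]}}

```text
time_s: 4.1
tcp_pos: [0.4552, 0.0925, 0.4206]
ee_rot: [[-0.99, -0.139, 0.0], [-0.139, 0.99, -0.0], [-0.0, -0.0, -1.0]]
wrist_force: [-0.6, -0.6, -0.7]
gripper_width: 1.001
```

```bash
python3 - <<'E'
from h import *
s=sense();im,d=capture("wrist");save("w2",im);np.savez("w2.npz",im=im,d=d,t=s["tcp_pos"],R=s["ee_rot"])
print(s["time_s"],s["tcp_pos"])
P=cloud("wrist",d,s)
Q=sel(P,(.559,-.01),.2,.072,.084);rect(Q,"rim");Q=Q[Q[:,1]<.17]
rect(sel(P,(.559,-.01),.2,.006,.02),"floor")
rect(sel(P,(.422,.338),.1,.034,.046),"deck")
rect(sel(P,(.422,.338),.06,.146,.162),"bar")
rect(sel(P,(.422,.338),.06,.112,.126),"captop")
rect(sel(P,(.422,.338),.07,.058,.07),"hooks")
rect(sel(P,(.605,.328),.12,.014,.03),"tray rim")
rect(sel(P,(.605,.328),.12,.003,.008),"tray fl")
Q=sel(P,(.57,.18),.2,.1,.4)
# lid plane
c=Q.mean(0);u,S,v=np.linalg.svd(Q-c,full_matrices=0);print("lid n",v[2],S/np.sqrt(len(Q)),Q.min(0),Q.max(0))
E
```

```text
4.1 [0.45518114 0.09245078 0.4205974 ]
rim c [556.9 -23.3] size 248 242 ang -3.3 z 0.0773 3320
floor c [554.4 -31.2] size 253 244 ang -4.1 z 0.0121 21925
deck c [419.5 348.7] size 153 146 ang 86.0 z 0.04 5984
bar c [426.4 337. ] size 50 17 ang -4.3 z 0.1533 875
captop c [425.7 336.1] size 60 59 ang -52.5 z 0.1198 1320
hooks c [425.7 328.9] size 106 46 ang -4.2 z 0.0636 1001
tray rim c [569.4 374.4] size 123 63 ang 41.1 z 0.0207 601
tray fl c [587.2 366.1] size 120 100 ang 20.6 z 0.0049 2262
lid n [-0.28038253 -0.83614549  0.47143012] [0.07002249 0.05361113 0.03261442] [0.37011286 0.09270936 0.10000323] [0.69754635 0.34395095 0.29047322]
```

View pics/w2.png

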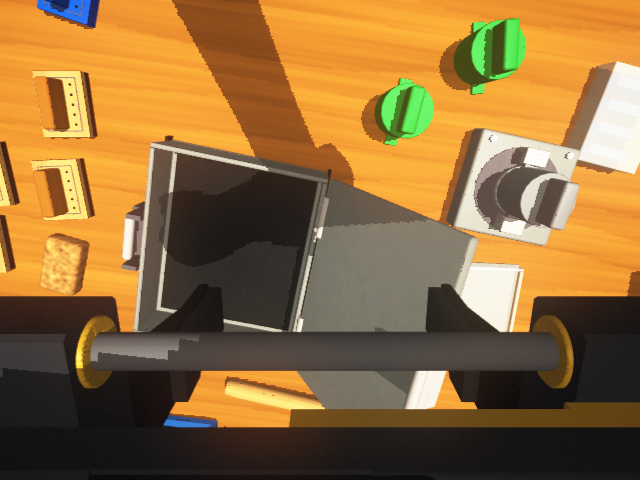

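Wrist view 2: box interior at px (170–300, 150–330) with the hinge to its right and the lid leaning right, cap at (530,195) on the console, tray corner at (495,290). I'll fit the box walls in the box's own frame.

```bash
python3 - <<'E'
from h import *
z=np.load("w2.npz");s=dict(ee_rot=z["R"],tcp_pos=z["t"])
Ps={"wrist":cloud("wrist",z["d"],s)}
for n in("top","side"): Ps[n]=cloud(n,np.load(n+"0.npz")["d"])
for n,P in Ps.items():
    Q=sel(P,(.559,-.01),.2,.072,.082); a=np.radians(-3.6); c0=np.array([.559,-.011])
    ex=np.array([np.cos(a),np.sin(a)]);ey=np.array([-ex[1],ex[0]])
    X=(Q[:,:2]-c0)@ex*1000;Y=(Q[:,:2]-c0)@ey*1000
    for nm,A,B in(("x",X,Y),("y",Y,X)):
        h,b=np.histogram(A[abs(B)<85],bins=np.arange(-150,151,3));print(n,nm,[(int(b[i]),int(h[i])) for i in range(len(h)) if h[i]>6])
    for sg in(-1,1): # slopes of walls
        m=(abs(Y-sg*103)<6)&(abs(X)<110); 
        if m.sum()>10: print("y wall",sg,np.polyfit(X[m],Y[m],1)*[57.3,1],m.sum(),Y[m].min(),Y[m].max())
        m=(abs(X-sg*123)<6)&(abs(Y)<90)
        if m.sum()>10: print("x wall",sg,-np.polyfit(Y[m],X[m],1)*[57.3,-1],m.sum())
    if n!="wrist": rect(sel(P,(.605,.328),.105,.014,.03),"tray rim")
E
```

```text
wrist x [(-126, 228), (-123, 376), (-120, 197)]
wrist y [(-135, 7), (-132, 37), (-129, 32), (-126, 34), (-123, 28), (-120, 36), (-117, 46), (-114, 118), (-111, 321), (-108, 339), (93, 282), (96, 258), (99, 98)]
y wall -1 [-1.06642799e-01 -1.07399371e+02] 587 -108.9989575613962 -105.64718400401618
x wall -1 [  -0.20548311 -121.57124388] 847
y wall 1 [ 0.14808194 99.04475978] 300 97.01233950591124 102.27850385253312
top x [(-126, 32), (-123, 46), (-120, 17), (120, 40), (123, 44), (126, 11)]
top y [(-135, 8), (-132, 7), (-120, 7), (-114, 36), (-111, 40), (90, 24), (93, 43), (96, 21), (99, 14)]
y wall -1 [-4.05278938e-02 -1.08462527e+02] 18 -108.98645529178751 -107.38263064928256
x wall -1 [  -0.39685489 -122.23334504] 99
y wall 1 [-0.15295323 99.81299422] 39 97.04199260118992 105.24113649836187
x wall 1 [-5.97775144e-02  1.23494690e+02] 102
tray rim c [613.9 328.2] size 152 132 ang 5.4 z 0.0204 321
side x [(-126, 23), (-123, 55), (-120, 34), (120, 10), (123, 7)]
side y [(-114, 8), (-111, 43), (-108, 60), (-105, 27), (108, 13), (111, 22)]
y wall -1 [  -0.16070059 -106.04151424] 129 -108.94643908649364 -100.51006803776403
x wall -1 [-6.19764094e-02 -1.21082921e+02] 118
x wall 1 [  2.42182781 121.42601776] 26
tray rim c [605.8 328.6] size 134 131 ang -84.5 z 0.0202 597
```

```bash
cat >> h.py <<'E'
D=[(.4026,-.2502),(.5132,-.2565),(.606,-.3699)]
def dies(n="top",L=D,r=.075):
    s=sense();im,d=capture(n);P=cloud(n,d,s)
    for c in L: rect(sel(P,c,r,.046,.062),"rail")
    return im,d
E
python3 - <<'E'
from h import *
dies(); s=sense();print(np.round(s["joints"],1))
go((.4026,-.2502,.15),98.1); go((.4026,-.2502,.037),98.1)
E
```

```text
rail c [ 401.1 -251.5] size 58 17 ang 7.0 z 0.0534 106
rail c [ 512.3 -257.9] size 61 17 ang 9.9 z 0.0545 101
rail c [ 605.8 -370.7] size 60 19 ang 5.1 z 0.0536 106
[  31.6    1.5    0.2    0.   -88.7 -113.6]
to [ 0.403 -0.25   0.15 ] travel [9.99, -33.23, 27.06] roll -0.1 rows 8.8 0.0
to [ 0.403 -0.25   0.037] travel [9.99, -33.23, 38.36] roll -0.1 rows 10.3 0.0
```

{"api": "arm_command", "payload": {"rows": [{"fingers":50,"travel":[10,-33.2,27],"roll":0},{"fingers":50,"travel":[10,-33.2,27],"roll":0},{"fingers":50,"travel":[10,-33.2,27],"roll":0},{"fingers":50,"travel":[10,-33.2,27],"roll":0},{"fingers":50,"travel":[10,-33.2,27],"roll":0},{"fingers":50,"travel":[10,-33.2,27],"roll":0},{"fingers":50,"travel":[10,-33.2,27],"roll":0},{"fingers":50,"travel":[10,-33.2,27],"roll":0},{"fingers":50,"travel":[10,-33.2,27],"roll":0},{"fingers":50,"travel":[10,-33.2,27],"roll":0}]}}

```text
time_s: 5.2
tcp_pos: [0.3997, -0.2514, 0.147]
ee_rot: [[-0.991, -0.135, -0.008], [-0.135, 0.991, 0.002], [0.007, 0.003, -1.0]]
wrist_force: [-0.4, 0.4, -0.8]
gripper_width: 0.498
```

{"api": "arm_command", "payload": {"rows": [{"fingers":50,"travel":[0,0,4],"roll":0},{"fingers":50,"travel":[0,0,4],"roll":0}]}}

```text
time_s: 5.4
tcp_pos: [0.3998, -0.2484, 0.1075]
ee_rot: [[-0.99, -0.139, -0.008], [-0.139, 0.99, 0.003], [0.008, 0.004, -1.0]]
wrist_force: [-0.7, 0.5, 0.5]
gripper_width: 0.503
```

```bash
python3 - <<'E'
from h import *
s=sense();im,d=capture("wrist");save("w3",im)
rect(sel(cloud("wrist",d,s),D[0],.06,.046,.062),"rail"); print(s["tcp_pos"],s["joints"])
go((.4026,-.2502,.037),98.1)
E
```

```text
rail c [ 402.3 -250.8] size 60 16 ang 8.0 z 0.0534 3226
[ 0.39982232 -0.24837029  0.10749951] [-12.04677186  15.49925151 -30.18943888  -0.09525376 -44.80822628
 -69.91428019]
to [ 0.403 -0.25   0.037] travel [-0.11, -0.17, 7.27] roll -0.0 rows 1.5 0.0
```

{"api": "arm_command", "payload": {"rows": [{"fingers":50,"travel":[-0.1,-0.1,4],"roll":0},{"fingers":50,"travel":[-0.1,-0.1,6.5],"roll":0},{"fingers":50,"travel":[-0.1,-0.1,7.4],"roll":0},{"fingers":50,"travel":[-0.1,-0.1,7.4],"roll":0},{"fingers":0,"travel":[-0.1,-0.1,7.4],"roll":0},{"fingers":0,"travel":[-0.1,-0.1,7.4],"roll":0},{"fingers":0,"travel":[-0.1,-0.1,7.4],"roll":0},{"fingers":0,"travel":[-0.1,-0.1,7.4],"roll":0},{"fingers":0,"travel":[-0.1,-0.1,7.4],"roll":0}]}}

```text
time_s: 6.35
tcp_pos: [0.4046, -0.25, 0.0372]
ee_rot: [[-0.99, -0.141, 0.001], [-0.141, 0.99, -0.0], [-0.001, -0.001, -1.0]]
wrist_force: [-0.8, 0.0, 3.6]
gripper_width: 0.181
```

```bash
python3 - <<'E'
from h import *
s=sense();print(s["tcp_pos"],s["gripper_width"]*87,s["wrist_force"])
go((.4814,-.0176,.20),176.4)
E
```

```text
[ 0.40461568 -0.25000096  0.03721812] 15.735884142883434 [-0.81754928  0.01086982  3.63757107]
to [ 0.481 -0.018  0.2  ] travel [-10.91, 21.91, -16.28] roll -78.3 rows 5.9 9.1
```

{"api": "arm_command", "payload": {"rows": [{"fingers":0,"travel":[0,0,-5],"roll":0},{"fingers":0,"travel":[0,0,-10],"roll":0},{"fingers":0,"travel":[-1,2,-14],"roll":-8},{"fingers":0,"travel":[-3,5,-16.3],"roll":-16},{"fingers":0,"travel":[-5,9,-16.3],"roll":-24},{"fingers":0,"travel":[-7,13,-16.3],"roll":-32},{"fingers":0,"travel":[-9,17,-16.3],"roll":-40},{"fingers":0,"travel":[-10,20,-16.3],"roll":-48},{"fingers":0,"travel":[-10.9,21.9,-16.3],"roll":-56},{"fingers":0,"travel":[-10.9,21.9,-16.3],"roll":-64}]}}

```text
time_s: 7.35
tcp_pos: [0.4813, -0.0153, 0.1989]
ee_rot: [[-0.299, -0.954, -0.001], [-0.954, 0.299, 0.0], [-0.0, 0.001, -1.0]]
wrist_force: [0.4, -1.2, -2.2]
gripper_width: 0.182
```

{"api": "arm_command", "payload": {"rows": [{"fingers":0,"travel":[0,0,0],"roll":-8},{"fingers":0,"travel":[0,0,0],"roll":-14.3},{"fingers":0,"travel":[0,0,0],"roll":-14.3},{"fingers":0,"travel":[0,0,0],"roll":-14.3}]}}

```text
time_s: 7.75
tcp_pos: [0.4807, -0.0177, 0.1991]
ee_rot: [[-0.065, -0.998, -0.001], [-0.998, 0.065, 0.0], [0.0, 0.001, -1.0]]
wrist_force: [0.3, 0.2, -0.9]
gripper_width: 0.181
```

```bash
python3 - <<'E'
from h import *
s=sense();print(s["tcp_pos"],s["gripper_width"]*87,s["wrist_force"],np.round(s["joints"],1))
im,d=capture("wrist");save("w4",im);P=cloud("wrist",d,s)
rect(sel(P,s["tcp_pos"],.07,s["tcp_pos"][2]-.022,s["tcp_pos"][2]-.01),"slab held")
go((.4814,-.0176,.20),176.4);go((.4814,-.0176,.051),176.4)
E
```

```text
[ 0.48065354 -0.01771422  0.1990962 ] 15.779691089715621 [ 0.3110531   0.24602634 -0.87899513] [ 17.3   9.8 -22.1  -0.  -58.2 -21. ]
slab held c [480.3 -19.1] size 81 60 ang 86.3 z 0.1816 9837
to [ 0.481 -0.018  0.2  ] travel [-0.02, -0.06, -0.08] roll -0.1 rows 0.0 0.0
to [ 0.481 -0.018  0.051] travel [-0.02, -0.07, 14.82] roll -0.1 rows 3.0 0.0
```

View pics/w4.png

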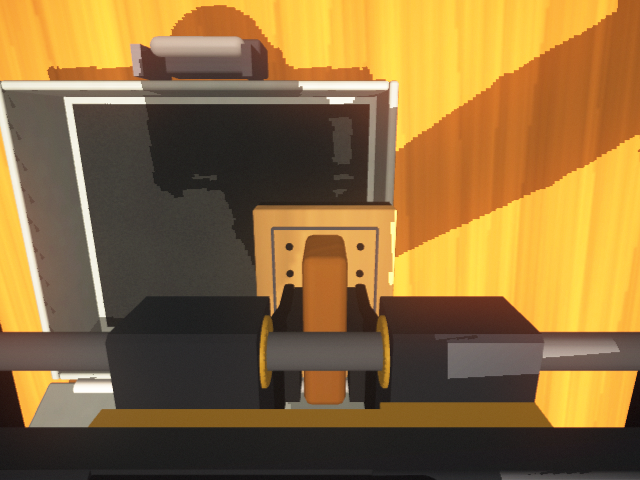

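Wrist view 4: the die is held square (slab 81×60 mm at 86°), with its edge inside the box's right (-x) wall. Lowering.

{"api": "arm_command", "payload": {"rows": [{"fingers":0,"travel":[0,0,5],"roll":0},{"fingers":0,"travel":[0,0,9],"roll":0},{"fingers":0,"travel":[0,0,12],"roll":0},{"fingers":0,"travel":[0,0,14],"roll":0},{"fingers":0,"travel":[0,0,14.8],"roll":0},{"fingers":0,"travel":[0,0,14.8],"roll":0},{"fingers":0,"travel":[0,0,14.8],"roll":0}]}}

```text
time_s: 8.5
tcp_pos: [0.4822, -0.0175, 0.0525]
ee_rot: [[-0.063, -0.998, 0.002], [-0.998, 0.063, 0.0], [-0.001, -0.002, -1.0]]
wrist_force: [0.4, -0.8, -2.3]
gripper_width: 0.187
```

{"api": "arm_command", "payload": {"rows": [{"fingers":40,"travel":[0,0,0],"roll":0},{"fingers":40,"travel":[0,0,0],"roll":0},{"fingers":40,"travel":[0,0,0],"roll":0},{"fingers":40,"travel":[0,0,-5],"roll":0},{"fingers":40,"travel":[0,0,-10],"roll":0},{"fingers":40,"travel":[0,0,-15],"roll":0},{"fingers":40,"travel":[0,0,-20],"roll":0},{"fingers":40,"travel":[0,0,-20],"roll":0}]}}

```text
time_s: 9.3
tcp_pos: [0.4852, -0.0173, 0.2599]
ee_rot: [[-0.061, -0.998, 0.017], [-0.998, 0.061, 0.002], [-0.003, -0.017, -1.0]]
wrist_force: [0.4, 0.0, -0.1]
gripper_width: 0.4
```

```bash
python3 - <<'E'
from h import *
s=sense();im,d=capture("wrist");P=cloud("wrist",d,s)
rect(sel(P,(.4814,-.0176),.06,.055,.072),"rail in");rect(sel(P,(.4814,-.0176),.05,.026,.04),"slab in")
dies("top"); s=sense()
go((.5132,-.2565,.16),100.7)
E
```

```text
rail in c [464.9 -16.2] size 87 50 ang 86.4 z 0.0653 1557
slab in c [475.8 -18.4] size 80 72 ang 86.2 z 0.0318 4218
rail few 0
rail c [ 512.1 -257.7] size 61 17 ang 10.9 z 0.0527 99
rail c [ 605.4 -370.1] size 60 18 ang 6.8 z 0.0532 107
to [ 0.513 -0.256  0.16 ] travel [23.68, -4.65, 9.28] roll 75.7 rows 5.2 8.8
```

First die lies flat: slab top at 32 mm, rail top at 65 mm. On to the second.

{"api": "arm_command", "payload": {"rows": [{"fingers":50,"travel":[3,-0.5,0],"roll":8.5},{"fingers":50,"travel":[7,-1.5,0],"roll":17},{"fingers":50,"travel":[11,-2.5,3],"roll":25.5},{"fingers":50,"travel":[15,-3.5,6],"roll":34},{"fingers":50,"travel":[19,-4,9.3],"roll":42.5},{"fingers":50,"travel":[23.7,-4.6,9.3],"roll":51},{"fingers":50,"travel":[23.7,-4.6,9.3],"roll":59.5},{"fingers":50,"travel":[23.7,-4.6,9.3],"roll":68},{"fingers":50,"travel":[23.7,-4.6,9.3],"roll":75.5},{"fingers":50,"travel":[23.7,-4.6,9.3],"roll":75.5}]}}

```text
time_s: 10.4
tcp_pos: [0.5109, -0.257, 0.1564]
ee_rot: [[-0.982, -0.189, -0.004], [-0.189, 0.982, 0.001], [0.004, 0.002, -1.0]]
wrist_force: [-0.3, 0.1, -0.5]
gripper_width: 0.501
```

{"api": "arm_command", "payload": {"rows": [{"fingers":50,"travel":[0,0,0],"roll":0},{"fingers":50,"travel":[0,0,0],"roll":0}]}}

```text
time_s: 10.6
tcp_pos: [0.5119, -0.2568, 0.1579]
ee_rot: [[-0.982, -0.191, -0.001], [-0.191, 0.982, 0.0], [0.001, 0.001, -1.0]]
wrist_force: [0.5, 0.8, 0.1]
gripper_width: 0.502
```

```bash
python3 - <<'E'
from h import *
s=sense();im,d=capture("wrist")
rect(sel(cloud("wrist",d,s),D[1],.05,.046,.062),"rail"); print(s["tcp_pos"])
go((.5132,-.2565,.037),100.7)
E
```

```text
rail c [ 513.  -256.7] size 59 16 ang 10.0 z 0.0534 2160
[ 0.51188985 -0.25680814  0.15786663]
to [ 0.513 -0.256  0.037] travel [-0.13, 0.01, 12.11] roll 0.3 rows 2.4 0.0
```

{"api": "arm_command", "payload": {"rows": [{"fingers":50,"travel":[-0.1,0,5],"roll":0},{"fingers":50,"travel":[-0.1,0,9],"roll":0},{"fingers":50,"travel":[-0.1,0,11.3],"roll":0},{"fingers":50,"travel":[-0.1,0,12.1],"roll":0},{"fingers":50,"travel":[-0.1,0,12.1],"roll":0},{"fingers":0,"travel":[-0.1,0,12.1],"roll":0},{"fingers":0,"travel":[-0.1,0,12.1],"roll":0},{"fingers":0,"travel":[-0.1,0,12.1],"roll":0},{"fingers":0,"travel":[-0.1,0,12.1],"roll":0},{"fingers":0,"travel":[-0.1,0,12.1],"roll":0}]}}

```text
time_s: 11.65
tcp_pos: [0.5136, -0.2569, 0.0383]
ee_rot: [[-0.982, -0.19, 0.001], [-0.19, 0.982, -0.0], [-0.001, -0.001, -1.0]]
wrist_force: [-0.4, 0.1, 2.6]
gripper_width: 0.183
```

```bash
python3 - <<'E'
from h import *
s=sense();print(s["tcp_pos"],s["gripper_width"]*87,s["wrist_force"])
go((.5593,-.0225,.20),176.4)
E
```

```text
[ 0.51359284 -0.25694895  0.03834998] 15.894394554528255 [-0.38891008  0.14330787  2.60355213]
to [ 0.559 -0.022  0.2  ] travel [-8.95, 22.14, -16.17] roll -75.5 rows 5.8 8.8
```

{"api": "arm_command", "payload": {"rows": [{"fingers":0,"travel":[0,0,-5],"roll":0},{"fingers":0,"travel":[0,0,-10],"roll":0},{"fingers":0,"travel":[-1,2,-14],"roll":-8},{"fingers":0,"travel":[-2.5,5,-16.2],"roll":-16},{"fingers":0,"travel":[-4,9,-16.2],"roll":-24},{"fingers":0,"travel":[-5.5,13,-16.2],"roll":-32},{"fingers":0,"travel":[-7,17,-16.2],"roll":-40},{"fingers":0,"travel":[-8,20,-16.2],"roll":-48},{"fingers":0,"travel":[-9,22.1,-16.2],"roll":-56},{"fingers":0,"travel":[-9,22.1,-16.2],"roll":-64}]}}

```text
time_s: 12.65
tcp_pos: [0.56, -0.02, 0.1992]
ee_rot: [[-0.251, -0.968, -0.0], [-0.968, 0.251, 0.001], [-0.0, 0.0, -1.0]]
wrist_force: [-0.6, 0.1, -1.9]
gripper_width: 0.177
```

{"api": "arm_command", "payload": {"rows": [{"fingers":0,"travel":[0,0,0],"roll":-8},{"fingers":0,"travel":[0,0,0],"roll":-11.5},{"fingers":0,"travel":[0,0,0],"roll":-11.5},{"fingers":0,"travel":[0,0,0],"roll":-11.5}]}}

```text
time_s: 13.05
tcp_pos: [0.5594, -0.0229, 0.1992]
ee_rot: [[-0.064, -0.998, -0.001], [-0.998, 0.064, 0.0], [-0.0, 0.001, -1.0]]
wrist_force: [-0.0, 0.7, -1.7]
gripper_width: 0.185
```

```bash
python3 - <<'E'
from h import *
s=sense();print(s["tcp_pos"],s["gripper_width"]*87,s["wrist_force"])
im,d=capture("wrist");P=cloud("wrist",d,s)
rect(sel(P,s["tcp_pos"],.07,s["tcp_pos"][2]-.025,s["tcp_pos"][2]-.005),"slab held")
go((.5593,-.0225,.051),176.4)
E
```

```text
[ 0.5594137  -0.02286456  0.19924646] 16.054410643340542 [-0.02810181  0.68393558 -1.74190135]
slab held c [559.2 -22.9] size 80 60 ang 86.0 z 0.1807 9901
to [ 0.559 -0.022  0.051] travel [-0.04, 0.01, 14.83] roll -0.1 rows 3.0 0.0
```

{"api": "arm_command", "payload": {"rows": [{"fingers":0,"travel":[0,0,5],"roll":0},{"fingers":0,"travel":[0,0,9],"roll":0},{"fingers":0,"travel":[0,0,12],"roll":0},{"fingers":0,"travel":[0,0,14],"roll":0},{"fingers":0,"travel":[0,0,14.8],"roll":0},{"fingers":0,"travel":[0,0,14.8],"roll":0},{"fingers":0,"travel":[0,0,14.8],"roll":0}]}}

```text
time_s: 13.8
tcp_pos: [0.5605, -0.0227, 0.0523]
ee_rot: [[-0.063, -0.998, 0.002], [-0.998, 0.063, 0.0], [-0.0, -0.002, -1.0]]
wrist_force: [0.4, 0.1, -1.9]
gripper_width: 0.18
```

{"api": "arm_command", "payload": {"rows": [{"fingers":40,"travel":[0,0,0],"roll":0},{"fingers":40,"travel":[0,0,0],"roll":0},{"fingers":40,"travel":[0,0,0],"roll":0},{"fingers":40,"travel":[0,0,-5],"roll":0},{"fingers":40,"travel":[0,0,-10],"roll":0},{"fingers":40,"travel":[0,0,-15],"roll":0},{"fingers":40,"travel":[0,0,-20],"roll":0},{"fingers":40,"travel":[0,0,-20],"roll":0}]}}

```text
time_s: 14.6
tcp_pos: [0.5638, -0.0228, 0.2606]
ee_rot: [[-0.061, -0.998, 0.018], [-0.998, 0.061, 0.001], [-0.002, -0.018, -1.0]]
wrist_force: [-0.2, 0.8, -0.3]
gripper_width: 0.403
```

```bash
python3 - <<'E'
from h import *
s=sense();im,d=capture("wrist");P=cloud("wrist",d,s);print(s["tcp_pos"],s["gripper_width"])
rect(sel(P,(.5593,-.0225),.035,.055,.072),"rail in");rect(sel(P,(.5593,-.0225),.045,.026,.04),"slab in")
dies("top"); s=sense()
go((.606,-.3699,.16),97.4)
E
```

```text
[ 0.5638461  -0.02276507  0.2606205 ] 0.4028388540781367
rail in c [559.6 -22.4] size 60 16 ang 86.6 z 0.0654 1285
slab in c [559.8 -22.4] size 80 60 ang 86.7 z 0.0317 4006
rail few 0
rail few 0
rail c [ 605.  -369.8] size 59 18 ang 9.7 z 0.0542 106
to [ 0.606 -0.37   0.16 ] travel [34.39, -6.72, 9.3] roll 79.0 rows 7.3 9.2
```

{"api": "arm_command", "payload": {"rows": [{"fingers":50,"travel":[4,-0.7,0],"roll":8.5},{"fingers":50,"travel":[8,-1.5,0],"roll":17},{"fingers":50,"travel":[12,-2.3,3],"roll":25.5},{"fingers":50,"travel":[16,-3,6],"roll":34},{"fingers":50,"travel":[20,-4,9.2],"roll":42.5},{"fingers":50,"travel":[24.5,-5,9.2],"roll":51},{"fingers":50,"travel":[29,-6,9.2],"roll":59.5},{"fingers":50,"travel":[33,-6.5,9.2],"roll":68},{"fingers":50,"travel":[34.4,-6.8,9.2],"roll":76},{"fingers":50,"travel":[34.4,-6.8,9.2],"roll":79}]}}

```text
time_s: 15.7
tcp_pos: [0.6046, -0.3728, 0.156]
ee_rot: [[-0.993, -0.122, -0.005], [-0.122, 0.993, 0.002], [0.004, 0.002, -1.0]]
wrist_force: [-0.5, 0.7, -0.4]
gripper_width: 0.5
```

{"api": "arm_command", "payload": {"rows": [{"fingers":50,"travel":[0,0,0],"roll":0},{"fingers":50,"travel":[0,0,0],"roll":0}]}}

```text
time_s: 15.9
tcp_pos: [0.6054, -0.3699, 0.1579]
ee_rot: [[-0.991, -0.13, -0.003], [-0.13, 0.991, 0.001], [0.002, 0.001, -1.0]]
wrist_force: [-0.2, -0.1, 0.1]
gripper_width: 0.5
```

```bash
python3 - <<'E'
from h import *
s=sense();im,d=capture("wrist")
rect(sel(cloud("wrist",d,s),D[2],.05,.046,.062),"rail"); print(s["tcp_pos"])
go((.606,-.3699,.037),97.4)
E
```

```text
rail c [ 606.6 -370.4] size 60 16 ang 7.8 z 0.0534 2212
[ 0.60543627 -0.36994776  0.15790935]
to [ 0.606 -0.37   0.037] travel [-0.05, -0.03, 12.14] roll 0.1 rows 2.4 0.0
```

{"api": "arm_command", "payload": {"rows": [{"fingers":50,"travel":[0,0,5],"roll":0},{"fingers":50,"travel":[0,0,9],"roll":0},{"fingers":50,"travel":[0,0,11.3],"roll":0},{"fingers":50,"travel":[0,0,12.1],"roll":0},{"fingers":50,"travel":[0,0,12.1],"roll":0},{"fingers":0,"travel":[0,0,12.1],"roll":0},{"fingers":0,"travel":[0,0,12.1],"roll":0},{"fingers":0,"travel":[0,0,12.1],"roll":0},{"fingers":0,"travel":[0,0,12.1],"roll":0},{"fingers":0,"travel":[0,0,12.1],"roll":0}]}}

```text
time_s: 16.95
tcp_pos: [0.6064, -0.3705, 0.0394]
ee_rot: [[-0.992, -0.129, 0.001], [-0.129, 0.992, -0.001], [-0.001, -0.001, -1.0]]
wrist_force: [-0.0, 0.6, 2.6]
gripper_width: 0.181
```

```bash
python3 - <<'E'
from h import *
s=sense();print(s["tcp_pos"],s["gripper_width"]*87,s["wrist_force"])
go((.6371,-.0274,.20),176.4)
E
```

```text
[ 0.60642039 -0.37054748  0.03942682] 15.776600387005336 [-0.02644983  0.63087522  2.63996585]
to [ 0.637 -0.027  0.2  ] travel [-7.49, 33.62, -16.07] roll -79.0 rows 7.6 9.2
```

{"api": "arm_command", "payload": {"rows": [{"fingers":0,"travel":[0,0,-5],"roll":0},{"fingers":0,"travel":[0,0,-10],"roll":0},{"fingers":0,"travel":[-0.5,2,-14],"roll":-8},{"fingers":0,"travel":[-1.5,6,-16.1],"roll":-16},{"fingers":0,"travel":[-2.5,11,-16.1],"roll":-24},{"fingers":0,"travel":[-3.5,16,-16.1],"roll":-32},{"fingers":0,"travel":[-4.5,21,-16.1],"roll":-40},{"fingers":0,"travel":[-5.7,26,-16.1],"roll":-48},{"fingers":0,"travel":[-7,30.5,-16.1],"roll":-56},{"fingers":0,"travel":[-7.5,33.6,-16.1],"roll":-64}]}}

```text
time_s: 17.95
tcp_pos: [0.6371, -0.0242, 0.1992]
ee_rot: [[-0.311, -0.95, -0.0], [-0.95, 0.311, 0.001], [-0.0, 0.0, -1.0]]
wrist_force: [0.9, -0.3, -1.2]
gripper_width: 0.181
```

{"api": "arm_command", "payload": {"rows": [{"fingers":0,"travel":[0,0,0],"roll":-8},{"fingers":0,"travel":[0,0,0],"roll":-15},{"fingers":0,"travel":[0,0,0],"roll":-15},{"fingers":0,"travel":[0,0,0],"roll":-15}]}}

```text
time_s: 18.35
tcp_pos: [0.6368, -0.0276, 0.1992]
ee_rot: [[-0.065, -0.998, -0.001], [-0.998, 0.065, 0.0], [-0.0, 0.001, -1.0]]
wrist_force: [-0.6, 0.8, -2.0]
gripper_width: 0.179
```

```bash
python3 - <<'E'
from h import *
s=sense();print(s["tcp_pos"],s["gripper_width"]*87,s["wrist_force"])
im,d=capture("wrist");P=cloud("wrist",d,s)
rect(sel(P,s["tcp_pos"],.07,s["tcp_pos"][2]-.025,s["tcp_pos"][2]-.005),"slab held")
go((.6371,-.0274,.051),176.4)
E
```

```text
[ 0.63680567 -0.02761769  0.19922112] 15.54370283957208 [-0.57575717  0.83557149 -2.03204019]
slab held c [636.8 -27.1] size 80 60 ang 85.8 z 0.1795 9712
to [ 0.637 -0.027  0.051] travel [-0.04, -0.03, 14.83] roll -0.1 rows 3.0 0.0
```

{"api": "arm_command", "payload": {"rows": [{"fingers":0,"travel":[0,0,5],"roll":0},{"fingers":0,"travel":[0,0,9],"roll":0},{"fingers":0,"travel":[0,0,12],"roll":0},{"fingers":0,"travel":[0,0,14],"roll":0},{"fingers":0,"travel":[0,0,14.7],"roll":0},{"fingers":0,"travel":[0,0,14.7],"roll":0},{"fingers":0,"travel":[0,0,14.7],"roll":0}]}}

```text
time_s: 19.1
tcp_pos: [0.6378, -0.0277, 0.0533]
ee_rot: [[-0.064, -0.998, 0.002], [-0.998, 0.064, 0.0], [-0.0, -0.002, -1.0]]
wrist_force: [0.2, 0.8, -1.5]
gripper_width: 0.181
```

{"api": "arm_command", "payload": {"rows": [{"fingers":40,"travel":[0,0,0],"roll":0},{"fingers":40,"travel":[0,0,0],"roll":0},{"fingers":40,"travel":[0,0,0],"roll":0},{"fingers":40,"travel":[0,0,-5],"roll":0},{"fingers":40,"travel":[0,0,-10],"roll":0},{"fingers":40,"travel":[0,0,-15],"roll":0},{"fingers":40,"travel":[0,0,-20],"roll":0},{"fingers":40,"travel":[5,8,-26],"roll":0},{"fingers":40,"travel":[8,12,-30],"roll":0},{"fingers":40,"travel":[8,12,-30],"roll":0}]}}

```text
time_s: 20.1
tcp_pos: [0.5288, -0.0897, 0.3391]
ee_rot: [[-0.062, -0.998, 0.001], [-0.998, 0.062, 0.0], [-0.0, -0.001, -1.0]]
wrist_force: [0.3, -0.5, 0.3]
gripper_width: 0.404
```

{"api": "arm_command", "payload": {"rows": [{"fingers":40,"travel":[0,0,0],"roll":0},{"fingers":40,"travel":[0,0,0],"roll":0}]}}

```text
time_s: 20.3
tcp_pos: [0.5297, -0.0896, 0.3394]
ee_rot: [[-0.064, -0.998, 0.004], [-0.998, 0.064, 0.001], [-0.001, -0.004, -1.0]]
wrist_force: [0.7, 0.1, -0.2]
gripper_width: 0.399
```

```bash
python3 - <<'E'
from h import *
s=sense();im,d=capture("wrist");P=cloud("wrist",d,s);print(s["tcp_pos"],s["gripper_width"]);save("w5",im)
for c in[(.4814,-.0176),(.5593,-.0225),(.6371,-.0274)]:
    rect(sel(P,c,.035,.055,.072),"rail in");rect(sel(P,c,.045,.026,.04),"slab in")
im,d=capture("top");P=cloud("top",d);save("t5",im)
Q=sel(P,(.57,.18),.2,.09,.4)
a=np.radians(-3.6);ex=np.array([np.cos(a),np.sin(a)]);ey=np.array([-ex[1],ex[0]])
im2,d=capture("side");P2=cloud("side",d)
for X in(P,P2):
    X=X.reshape(-1,3);q=np.c_[(X[:,:2]-[.5596,-.0175])@ex,(X[:,:2]-[.5596,-.0175])@ey,X[:,2]]
    q=q[(abs(q[:,0])<.11)&(q[:,1]>.1)&(q[:,1]<.25)&(q[:,2]>.1)&(q[:,2]<.32)]
    print(np.polyfit(q[:,2],q[:,1],1),q.max(0),len(q))
E
```

```text
[ 0.5297432  -0.08957491  0.33938405] 0.3988448550406921
rail in c [481.5 -19. ] size 59 16 ang 86.6 z 0.0654 821
slab in c [475.5 -18.9] size 79 72 ang 86.9 z 0.0318 2501
rail in c [559.9 -22.9] size 59 16 ang 87.2 z 0.0654 800
slab in c [560.2 -22.2] size 81 59 ang 86.3 z 0.0318 2491
rail in c [636.9 -27.6] size 59 16 ang 86.1 z 0.0652 861
slab in c [643.7 -27.3] size 80 74 ang 86.2 z 0.0317 2458
[0.54950344 0.06573031] [0.10985283 0.22685902 0.29555285] 2006
[0.49834208 0.0863392 ] [0.10963514 0.22899532 0.29086855] 2255
```

View pics/w5.png

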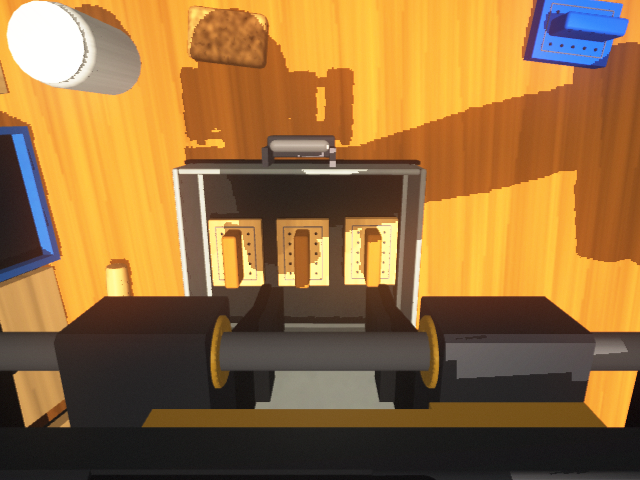

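Wrist view 5: all three dies lie flat in a row, px (236,252), (302,252) and (370,250), clear of the walls. The lid leans about 27° outward. I'll fly over it and push from outside.

```bash
python3 - <<'E'
from h import *
go((.5784,.29,.37),176.4);go((.5784,.29,.256),176.4)
E
```

```text
to [0.578 0.29  0.37 ] travel [-38.11, -2.43, -3.38] roll 0.0 rows 7.7 0.0
to [0.578 0.29  0.256] travel [-38.11, -2.46, 8.02] roll 0.0 rows 7.8 0.0
```

{"api": "arm_command", "payload": {"rows": [{"fingers":0,"travel":[-3,-0.2,-3.4],"roll":0},{"fingers":0,"travel":[-8,-0.5,-3.4],"roll":0},{"fingers":0,"travel":[-13,-0.8,-3.4],"roll":0},{"fingers":0,"travel":[-18,-1.2,-3.4],"roll":0},{"fingers":0,"travel":[-23,-1.5,-3.4],"roll":0},{"fingers":0,"travel":[-28,-1.8,-3.4],"roll":0},{"fingers":0,"travel":[-33,-2.1,-3.4],"roll":0},{"fingers":0,"travel":[-38,-2.4,-3.4],"roll":0},{"fingers":0,"travel":[-38,-2.4,1.5],"roll":0},{"fingers":0,"travel":[-38,-2.4,6],"roll":0}]}}

```text
time_s: 21.45
tcp_pos: [0.5779, 0.2917, 0.2743]
ee_rot: [[-0.059, -0.998, -0.001], [-0.998, 0.059, -0.0], [0.0, 0.001, -1.0]]
wrist_force: [1.0, 0.0, -1.3]
gripper_width: 0.002
```

{"api": "arm_command", "payload": {"rows": [{"fingers":0,"travel":[0,0,2],"roll":0},{"fingers":0,"travel":[0,0,2],"roll":0},{"fingers":0,"travel":[0,0,2],"roll":0}]}}

```text
time_s: 21.75
tcp_pos: [0.5785, 0.2891, 0.2571]
ee_rot: [[-0.062, -0.998, -0.0], [-0.998, 0.062, -0.001], [0.001, 0.0, -1.0]]
wrist_force: [0.2, 0.3, 1.1]
gripper_width: 0.003
```

```bash
python3 - <<'E'
from h import *
s=sense();print(s["tcp_pos"],s["joints"]);go((.562,.0224,.256),176.4)
im,d=capture("side");save("s6",im)
E
```

```text
[0.57850198 0.28913956 0.25713001] [ 4.08852000e+01  2.34223767e+01  5.97035661e+00  5.28179208e-02
 -7.26185341e+01 -4.44404869e+01]
to [0.562 0.022 0.256] travel [26.72, 0.0, 0.15] roll 0.1 rows 5.3 0.0
```

View pics/s6.png

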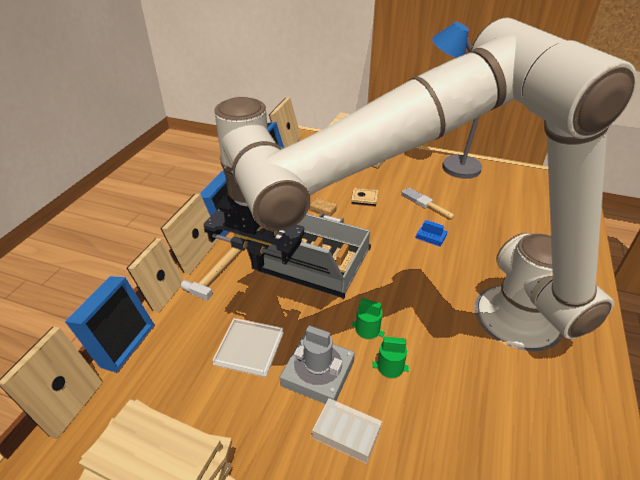

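Side view: the closed fingers stand at px (254,255), on the near (outer) side of the lid. Pushing.

{"api": "arm_command", "payload": {"rows": [{"fingers":0,"travel":[1.5,0,0],"roll":0},{"fingers":0,"travel":[3,0,0],"roll":0},{"fingers":0,"travel":[4.5,0,0],"roll":0},{"fingers":0,"travel":[6,0,0],"roll":0},{"fingers":0,"travel":[7.2,0,0],"roll":0},{"fingers":0,"travel":[8.4,0,0],"roll":0},{"fingers":0,"travel":[9.6,0,0],"roll":0},{"fingers":0,"travel":[10.8,0,0],"roll":0},{"fingers":0,"travel":[12,0,0],"roll":0},{"fingers":0,"travel":[13.2,0,0],"roll":0}]}}

```text
time_s: 22.8
tcp_pos: [0.5694, 0.1557, 0.2573]
ee_rot: [[-0.063, -0.998, -0.001], [-0.998, 0.063, -0.001], [0.001, 0.001, -1.0]]
wrist_force: [1.1, 1.7, 0.3]
gripper_width: 0.0
```

{"api": "arm_command", "payload": {"rows": [{"fingers":0,"travel":[1.2,0,0],"roll":0},{"fingers":0,"travel":[2.4,0,0],"roll":0},{"fingers":0,"travel":[3.6,0,0],"roll":0},{"fingers":0,"travel":[4.8,0,0],"roll":0},{"fingers":0,"travel":[6,0,0],"roll":0},{"fingers":0,"travel":[7.2,0,0],"roll":0},{"fingers":0,"travel":[8.4,0,0],"roll":0},{"fingers":0,"travel":[9.6,0,0],"roll":0},{"fingers":0,"travel":[10.8,0,0],"roll":0},{"fingers":0,"travel":[12,0,0],"roll":0}]}}

```text
time_s: 23.8
tcp_pos: [0.5621, 0.0359, 0.2577]
ee_rot: [[-0.063, -0.998, -0.0], [-0.998, 0.063, -0.0], [0.0, 0.0, -1.0]]
wrist_force: [-0.1, -0.3, 0.2]
gripper_width: 0.007
```

```bash
python3 - <<'E'
from h import *
s=sense();print(s["tcp_pos"],s["wrist_force"])
im,d=capture("side");save("s7",im)
P=cloud("side",d).reshape(-1,3)
Q=P[(abs(P[:,0]-.56)<.1)&(P[:,1]>-.12)&(P[:,1]<.3)&(P[:,2]>.09)&(P[:,2]<.24)];print(len(Q),Q.max(0))
E
```

```text
[0.56206502 0.03586469 0.2576862 ] [-0.11814225 -0.3196736   0.24030849]
4401 [0.65999217 0.10355196 0.23998206]
```

View pics/s7.png

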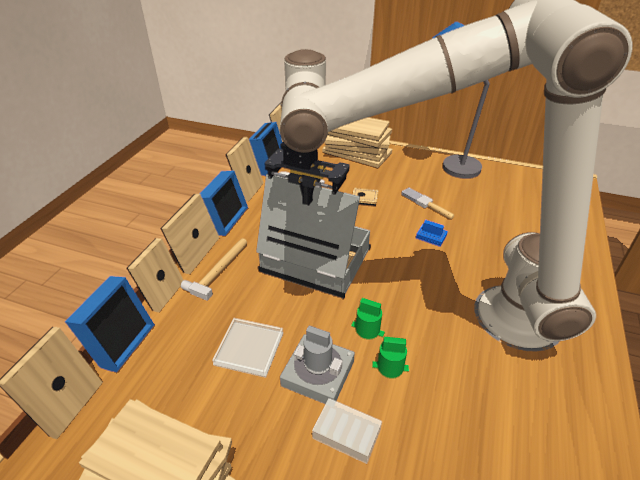

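The lid is past upright, leaning inward at px (310,220). Back off upwards and let it sink.

{"api": "arm_command", "payload": {"rows": [{"fingers":0,"travel":[0,0,-3],"roll":0},{"fingers":0,"travel":[0,0,-7],"roll":0},{"fingers":0,"travel":[0,0,-7],"roll":0},{"fingers":0,"travel":[0,0,-7],"roll":0},{"fingers":0,"travel":[0,0,-7],"roll":0},{"fingers":0,"travel":[0,0,-7],"roll":0},{"fingers":0,"travel":[0,0,-7],"roll":0},{"fingers":0,"travel":[0,0,-7],"roll":0},{"fingers":0,"travel":[0,0,-7],"roll":0},{"fingers":0,"travel":[0,0,-7],"roll":0}]}}

```text
time_s: 24.85
tcp_pos: [0.5622, 0.037, 0.3275]
ee_rot: [[-0.062, -0.998, -0.0], [-0.998, 0.062, -0.0], [0.0, 0.0, -1.0]]
wrist_force: [-0.2, 0.5, 0.1]
gripper_width: 0.004
```

{"api": "arm_command", "payload": {"rows": [{"fingers":0,"travel":[0,0,0],"roll":0},{"fingers":0,"travel":[0,0,0],"roll":0},{"fingers":0,"travel":[0,0,0],"roll":0},{"fingers":0,"travel":[0,0,0],"roll":0},{"fingers":0,"travel":[0,0,0],"roll":0},{"fingers":0,"travel":[0,0,0],"roll":0},{"fingers":0,"travel":[0,0,0],"roll":0},{"fingers":0,"travel":[0,0,0],"roll":0},{"fingers":0,"travel":[0,0,0],"roll":0},{"fingers":0,"travel":[0,0,0],"roll":0}]}}

```text
time_s: 25.85
tcp_pos: [0.5622, 0.037, 0.3276]
ee_rot: [[-0.063, -0.998, -0.0], [-0.998, 0.063, -0.0], [0.0, 0.0, -1.0]]
wrist_force: [-0.4, -0.4, 0.1]
gripper_width: 0.009
```

{"api": "arm_command", "payload": {"rows": [{"fingers":0,"travel":[0,0,0],"roll":0},{"fingers":0,"travel":[0,0,0],"roll":0},{"fingers":0,"travel":[0,0,0],"roll":0},{"fingers":0,"travel":[0,0,0],"roll":0},{"fingers":0,"travel":[0,0,0],"roll":0},{"fingers":0,"travel":[0,0,0],"roll":0},{"fingers":0,"travel":[0,0,0],"roll":0},{"fingers":0,"travel":[0,0,0],"roll":0}]}}

```text
time_s: 26.65
tcp_pos: [0.5622, 0.037, 0.3277]
ee_rot: [[-0.063, -0.998, -0.0], [-0.998, 0.063, -0.0], [0.0, 0.0, -1.0]]
wrist_force: [0.3, 0.8, -0.2]
gripper_width: 0.005
```

```bash
cat >> h.py <<'E'
def lid(n):
    s=sense();im,d=capture(n);X=cloud(n,d,s).reshape(-1,3);c=np.array([.5596,-.0175])
    a=np.radians(-3.6);ex=np.array([np.cos(a),np.sin(a)]);ey=np.array([-ex[1],ex[0]])
    q=np.c_[(X[:,:2]-c)@ex,(X[:,:2]-c)@ey,X[:,2]]
    q=q[(abs(q[:,0])<.12)&(abs(q[:,1])<.1)&(q[:,2]>.07)&(q[:,2]<.14)]
    if len(q)>20:
        for _ in range(3):
            f=np.polyfit(q[:,1],q[:,2],1); q=q[abs(q[:,2]-np.polyval(f,q[:,1]))<.006]
        print(n,"lid slope",f[0],"z at -99mm",np.polyval(f,-.099),len(q))
    else: print("few",len(q))
    return im
E
python3 - <<'E'
from h import *
for n in("side","wrist","top"): lid(n)
s=sense();go((.5533,-.1163,.15),176.4)
E
```

```text
side lid slope -0.07110275069978192 z at -99mm 0.1028237253479754 4272
wrist lid slope -0.07043243467911248 z at -99mm 0.10254874831153722 61086
top lid slope -0.0731632631352343 z at -99mm 0.10303533462245307 3386
to [ 0.553 -0.116  0.15 ] travel [15.36, -0.07, 17.77] roll 0.0 rows 4.7 0.0
```

The lid rests on the catch at about 0.07 rad, and all three views agree. Now press the edge.

{"api": "arm_command", "payload": {"rows": [{"fingers":0,"travel":[4,0,3],"roll":0},{"fingers":0,"travel":[8,0,7],"roll":0},{"fingers":0,"travel":[12,0,10],"roll":0},{"fingers":0,"travel":[15.3,0,13],"roll":0},{"fingers":0,"travel":[15.3,0,17],"roll":0},{"fingers":0,"travel":[15.3,0,20],"roll":0},{"fingers":0,"travel":[15.3,0,20.8],"roll":0},{"fingers":0,"travel":[15.3,0,20.8],"roll":0}]}}

```text
time_s: 27.6
tcp_pos: [0.5523, -0.1158, 0.1189]
ee_rot: [[-0.062, -0.998, -0.002], [-0.998, 0.062, -0.0], [0.001, 0.002, -1.0]]
wrist_force: [-0.1, -0.6, -0.1]
gripper_width: 0.004
```

{"api": "arm_command", "payload": {"rows": [{"fingers":0,"travel":[0,0,0.4],"roll":0},{"fingers":0,"travel":[0,0,0.8],"roll":0},{"fingers":0,"travel":[0,0,1.1],"roll":0},{"fingers":0,"travel":[0,0,1.4],"roll":0},{"fingers":0,"travel":[0,0,1.7],"roll":0}]}}

```text
time_s: 28.1
tcp_pos: [0.5543, -0.1159, 0.1053]
ee_rot: [[-0.061, -0.998, 0.005], [-0.998, 0.061, -0.001], [0.001, -0.005, -1.0]]
wrist_force: [0.0, -1.4, 1.4]
gripper_width: 0.001
```

{"api": "arm_command", "payload": {"rows": [{"fingers":0,"travel":[0,0,0.2],"roll":0},{"fingers":0,"travel":[0,0,0.4],"roll":0},{"fingers":0,"travel":[0,0,0.4],"roll":0}]}}

```text
time_s: 28.4
tcp_pos: [0.5528, -0.1154, 0.0994]
ee_rot: [[-0.062, -0.998, 0.001], [-0.998, 0.062, 0.0], [-0.0, -0.001, -1.0]]
wrist_force: [-1.0, 1.2, 4.3]
gripper_width: 0.004
```

{"api": "arm_command", "payload": {"rows": [{"fingers":0,"travel":[0,0,0.2],"roll":0},{"fingers":0,"travel":[0,0,0.4],"roll":0},{"fingers":0,"travel":[0,0,0.4],"roll":0}]}}

```text
time_s: 28.7
tcp_pos: [0.5529, -0.1154, 0.099]
ee_rot: [[-0.061, -0.998, 0.001], [-0.998, 0.061, -0.001], [0.001, -0.001, -1.0]]
wrist_force: [-7.8, 3.9, 23.8]
gripper_width: 0.007
```

```bash
python3 - <<'E'
from h import *
s=sense();print(s["tcp_pos"],s["wrist_force"]);lid("side")
E
```

```text
[ 0.55294469 -0.11541855  0.09903642] [-7.81832083  3.90438339 23.77548401]
side lid slope 0.0022128955786316633 z at -99mm 0.08779398926319143 3918
```

{"api": "arm_command", "payload": {"rows": [{"fingers":0,"travel":[0,0,-5],"roll":0},{"fingers":0,"travel":[0,0,-10],"roll":0},{"fingers":0,"travel":[0,0,-15],"roll":-8},{"fingers":40,"travel":[0,0,-20],"roll":-16},{"fingers":40,"travel":[0,0,-23],"roll":-24},{"fingers":40,"travel":[0,0,-23],"roll":-32}]}}

```text
time_s: 29.35
tcp_pos: [0.5547, -0.1159, 0.3306]
ee_rot: [[0.481, -0.876, 0.012], [-0.877, -0.481, -0.001], [0.006, -0.01, -1.0]]
wrist_force: [0.6, 0.6, -1.0]
gripper_width: 0.197
```

```bash
python3 - <<'E'
from h import *
for n in("side","top","wrist"): lid(n)
s=sense();print(s["tcp_pos"],np.round(s["joints"],1));go((.426,.3366,.30),265.7)
E
```

```text
side lid slope 0.002077840229921004 z at -99mm 0.08781386902573148 3955
top lid slope -0.0012717273269044474 z at -99mm 0.08827574223762295 1583
wrist lid slope 0.0028176175933048763 z at -99mm 0.08760922219572248 30705
[ 0.55227459 -0.11538777  0.32415315] [  4.6  13.2   0.8  -0.  -77.6  23.6]
to [0.426 0.337 0.3  ] travel [-45.79, -10.27, 2.46] roll -57.4 rows 9.4 6.7
```

{"api": "arm_command", "payload": {"rows": [{"fingers":50,"travel":[-4.5,-1,0.5],"roll":-8},{"fingers":50,"travel":[-9,-2,1],"roll":-16},{"fingers":50,"travel":[-14,-3.1,1.5],"roll":-24},{"fingers":50,"travel":[-18.8,-4.2,2],"roll":-32},{"fingers":50,"travel":[-23.5,-5.3,2.4],"roll":-40},{"fingers":50,"travel":[-28,-6.3,2.4],"roll":-48},{"fingers":50,"travel":[-33,-7.4,2.4],"roll":-54},{"fingers":50,"travel":[-37.6,-8.4,2.4],"roll":-57.4},{"fingers":50,"travel":[-42,-9.4,2.4],"roll":-57.4},{"fingers":50,"travel":[-45.8,-10.3,2.4],"roll":-57.4}]}}

```text
time_s: 30.5
tcp_pos: [0.4238, 0.3379, 0.2991]
ee_rot: [[0.997, -0.075, -0.002], [-0.075, -0.997, -0.002], [-0.002, 0.002, -1.0]]
wrist_force: [0.5, -0.3, 0.7]
gripper_width: 0.499
```

{"api": "arm_command", "payload": {"rows": [{"fingers":50,"travel":[0,0,0],"roll":0},{"fingers":50,"travel":[0,0,0],"roll":0},{"fingers":50,"travel":[0,0,0],"roll":0}]}}

```text
time_s: 30.8
tcp_pos: [0.4251, 0.3353, 0.2998]
ee_rot: [[0.997, -0.075, -0.001], [-0.075, -0.997, -0.002], [-0.001, 0.002, -1.0]]
wrist_force: [0.9, -0.8, 0.4]
gripper_width: 0.502
```

```bash
python3 - <<'E'
from h import *
s=sense();im,d=capture("wrist");P=cloud("wrist",d,s);save("w8",im);print(s["tcp_pos"],np.round(s["joints"],1))
c=(.4258,.3366)
rect(sel(P,c,.06,.145,.162),"bar");rect(sel(P,c,.06,.11,.128),"captop");rect(sel(P,c,.07,.058,.07),"hooks");rect(sel(P,c,.105,.036,.044),"deck")
go((.4258,.3366,.139),265.7)
im,d=capture("top");P=cloud("top",d);rect(sel(P,(.606,.328),.12,.016,.026),"tray");save("t8",im)
E
```

```text
[0.42513338 0.33534192 0.29977438] [ 55.4  11.6  -4.8  -0.  -73.8  30.3]
bar c [426.6 337.4] size 50 16 ang -4.0 z 0.1535 1421
captop c [427.6 337. ] size 61 60 ang 85.3 z 0.1197 3022
hooks c [427.4 333.4] size 108 53 ang 6.9 z 0.0637 772
deck c [420.8 349.4] size 154 143 ang 86.2 z 0.0399 10549
to [0.426 0.337 0.139] travel [0.04, -0.16, 16.11] roll -0.0 rows 3.2 0.0
tray c [603.5 326.7] size 133 130 ang 5.2 z 0.0214 227
```

View pics/w8.png

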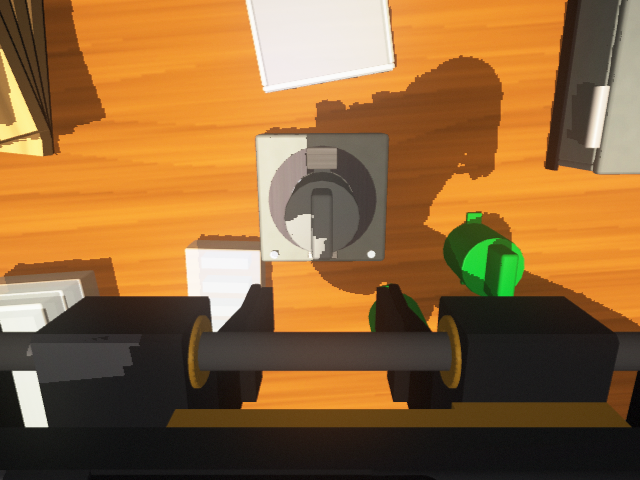

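Wrist view 8: cap bar at px (322,225) on the console, hook at (322,158), tray at (320,40); the green look-alikes at (485,265) and (395,315) are clear of the fingers. I'll use a cap axis of (0.4265, 0.3369).

{"api": "arm_command", "payload": {"rows": [{"fingers":50,"travel":[0.1,-0.1,5],"roll":0},{"fingers":50,"travel":[0.1,-0.1,10],"roll":0},{"fingers":50,"travel":[0.1,-0.1,14],"roll":0},{"fingers":50,"travel":[0.1,-0.1,16],"roll":0},{"fingers":50,"travel":[0.1,-0.1,16.4],"roll":0},{"fingers":50,"travel":[0.1,-0.1,16.4],"roll":0},{"fingers":50,"travel":[0.1,-0.1,16.4],"roll":0}]}}

```text
time_s: 31.6
tcp_pos: [0.4274, 0.3377, 0.1384]
ee_rot: [[0.997, -0.073, 0.002], [-0.073, -0.997, 0.003], [0.002, -0.003, -1.0]]
wrist_force: [0.1, 0.8, 0.6]
gripper_width: 0.5
```

{"api": "arm_command", "payload": {"rows": [{"fingers":0,"travel":[0,0,0],"roll":0},{"fingers":0,"travel":[0,0,0],"roll":0},{"fingers":0,"travel":[0,0,0],"roll":0},{"fingers":0,"travel":[0,0,0],"roll":0},{"fingers":0,"travel":[0,0,0],"roll":0}]}}

```text
time_s: 32.1
tcp_pos: [0.4264, 0.3372, 0.1369]
ee_rot: [[0.997, -0.073, 0.0], [-0.073, -0.997, 0.0], [0.0, -0.0, -1.0]]
wrist_force: [-1.0, -0.6, 1.1]
gripper_width: 0.183
```

{"api": "arm_command", "payload": {"rows": [{"fingers":0,"travel":[0,0,0.3],"roll":0},{"fingers":0,"travel":[0,0,0.6],"roll":0},{"fingers":0,"travel":[0,0,0.8],"roll":0},{"fingers":0,"travel":[0,0,0.8],"roll":0},{"fingers":0,"travel":[0,0,0.8],"roll":0}]}}

```text
time_s: 32.6
tcp_pos: [0.4266, 0.3373, 0.1303]
ee_rot: [[0.997, -0.072, 0.001], [-0.072, -0.997, 0.0], [0.001, -0.0, -1.0]]
wrist_force: [-3.1, -1.5, 10.2]
gripper_width: 0.179
```

{"api": "arm_command", "payload": {"rows": [{"fingers":0,"travel":[0,0,0.1],"roll":-4},{"fingers":0,"travel":[0,0,0.1],"roll":-8},{"fingers":0,"travel":[0,0,0.1],"roll":-12}]}}

```text
time_s: 32.9
tcp_pos: [0.4276, 0.3382, 0.13]
ee_rot: [[0.99, 0.139, 0.003], [0.139, -0.99, 0.003], [0.004, -0.002, -1.0]]
wrist_force: [-0.6, -0.5, 9.0]
gripper_width: 0.181
```

```bash
python3 - <<'E'
from h import *
s=sense();im,d=capture("wrist");P=cloud("wrist",d,s);print(s["tcp_pos"],s["wrist_force"],s["moment"],s["gripper_width"]*87)
R=np.array(s["ee_rot"]);print("yaw",np.degrees(np.arctan2(R[1,1],R[0,1]))%360)
c=(.4265,.337)
rect(sel(P,c,.04,.135,.162),"bar");rect(sel(P,c,.032,.105,.125),"captop")
E
```

```text
[0.42758531 0.33818948 0.12997078] [-0.61352761 -0.53908559  9.00981374] [-0.3305245   0.38442282 -0.13829656] 15.714766710534365
yaw 278.0169220650555
bar c [429.8 335.6] size 50 35 ang 26.5 z 0.1465 5727
captop c [439.7 340.1] size 60 37 ang -81.8 z 0.1128 5156
```

Cap is down about 7 mm at 9–10 N and turning freely. Finish the twist.

{"api": "arm_command", "payload": {"rows": [{"fingers":0,"travel":[0,0,0],"roll":-6},{"fingers":0,"travel":[0,0,0],"roll":-12},{"fingers":0,"travel":[0,0,0],"roll":-18},{"fingers":0,"travel":[0,0,0],"roll":-24},{"fingers":0,"travel":[0,0,0],"roll":-30},{"fingers":0,"travel":[0,0,0],"roll":-36},{"fingers":0,"travel":[0,0,0],"roll":-42},{"fingers":0,"travel":[0,0,0],"roll":-48},{"fingers":0,"travel":[0,0,0],"roll":-48}]}}

```text
time_s: 33.85
tcp_pos: [0.4275, 0.3382, 0.13]
ee_rot: [[0.56, 0.829, 0.003], [0.829, -0.56, 0.003], [0.004, 0.001, -1.0]]
wrist_force: [-1.4, -0.7, 9.3]
gripper_width: 0.178
```

```bash
python3 - <<'E'
from h import *
s=sense();im,d=capture("wrist");P=cloud("wrist",d,s);print(s["tcp_pos"],s["wrist_force"],s["moment"],s["gripper_width"]*87)
R=np.array(s["ee_rot"]);print("yaw",np.degrees(np.arctan2(R[1,1],R[0,1]))%360)
c=(.4265,.337)
rect(sel(P,c,.04,.142,.162),"bar");rect(sel(P,c,.032,.105,.125),"captop")
E
```

```text
[0.42749525 0.33824585 0.12997132] [-1.41613601 -0.67784261  9.29221854] [-0.30519463  0.64664235  0.06837424] 15.516860370600035
yaw 325.9764903930235
bar c [425.9 341.7] size 50 35 ang 37.4 z 0.1466 5073
captop c [434.1 348.5] size 61 36 ang -34.0 z 0.1128 4978
```

{"api": "arm_command", "payload": {"rows": [{"fingers":0,"travel":[0,0,-0.5],"roll":0},{"fingers":0,"travel":[0,0,-1],"roll":0},{"fingers":0,"travel":[0,0,-1.5],"roll":0},{"fingers":0,"travel":[0,0,-2.5],"roll":0},{"fingers":0,"travel":[0,0,-2.5],"roll":0}]}}

```text
time_s: 34.4
tcp_pos: [0.4266, 0.3374, 0.1535]
ee_rot: [[0.562, 0.827, 0.001], [0.827, -0.562, 0.001], [0.001, 0.0, -1.0]]
wrist_force: [1.0, 0.3, -1.2]
gripper_width: 0.186
```

```bash
python3 - <<'E'
from h import *
s=sense();im,d=capture("side");save("s9",im);print(s["tcp_pos"],s["wrist_force"],s["moment"],s["gripper_width"]*87)
P=cloud("side",d);c=(.4265,.337);rect(sel(P,c,.032,.12,.15),"captop")
s=sense();im,d=capture("wrist");P=cloud("wrist",d,s);rect(sel(P,c,.032,.12,.15),"captop");save("w9",im)
E
```

```text
[0.42662737 0.33740982 0.15350652] [ 1.02622092  0.26118918 -1.20731022] [-0.1400761   0.07431271 -0.01890924] 16.206199009972558
captop c [430.7 350.8] size 60 35 ang -19.6 z 0.1362 291
captop c [433.4 348. ] size 60 38 ang -33.7 z 0.1355 6137
```

View pics/w9.png

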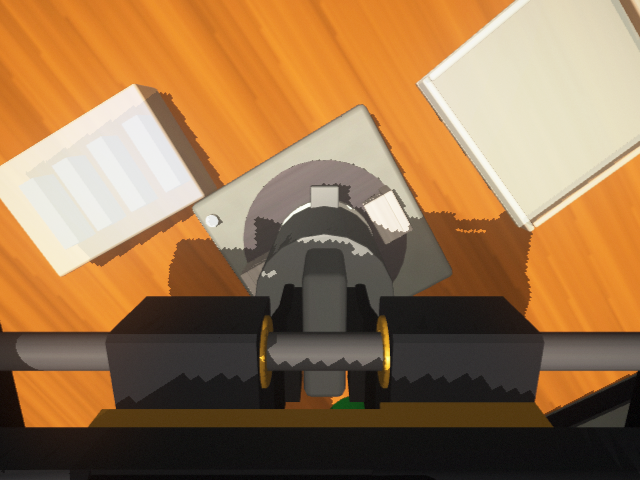

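Wrist view 9: the cap's ear at px (322,195) is clear of the hook at (385,210) and the cap has risen with the gripper (top at 136 mm, force near zero). It's free; lift and carry to the tray.

{"api": "arm_command", "payload": {"rows": [{"fingers":0,"travel":[0,0,-3],"roll":0},{"fingers":0,"travel":[0,0,-6],"roll":0},{"fingers":0,"travel":[0,0,-9],"roll":0},{"fingers":0,"travel":[0,0,-12],"roll":0},{"fingers":0,"travel":[0,0,-12],"roll":0},{"fingers":0,"travel":[0,0,-12],"roll":0}]}}

```text
time_s: 35.1
tcp_pos: [0.4259, 0.3369, 0.2722]
ee_rot: [[0.562, 0.827, -0.001], [0.827, -0.562, 0.0], [-0.0, -0.001, -1.0]]
wrist_force: [-0.9, -0.2, -1.5]
gripper_width: 0.178
```

```bash
python3 - <<'E'
from h import *
s=sense();print(s["tcp_pos"],s["wrist_force"],s["gripper_width"]*87)
im,d=capture("wrist");P=cloud("wrist",d,s);z=s["tcp_pos"][2];rect(sel(P,s["tcp_pos"],.035,z-.03,z-.01),"captop")
lid("side")
go((.605,.3277,.24));
E
```

```text
[0.42592878 0.33694671 0.27222538] [-0.89424885 -0.23440599 -1.45121367] 15.510908378446997
captop c [432.9 347.6] size 61 38 ang -34.1 z 0.2548 5534
side lid slope 0.001867335376838766 z at -99mm 0.08774258332893067 840
to [0.605 0.328 0.24 ] travel [9.38, 15.33, 3.03] roll 0.0 rows 3.6 0.0
```

{"api": "arm_command", "payload": {"rows": [{"fingers":0,"travel":[2,3,1],"roll":0},{"fingers":0,"travel":[4.4,7,2],"roll":0},{"fingers":0,"travel":[7,11.5,3],"roll":0},{"fingers":0,"travel":[9.4,15.3,3],"roll":0},{"fingers":0,"travel":[9.4,15.3,3],"roll":0},{"fingers":0,"travel":[9.4,15.3,3],"roll":0}]}}

```text
time_s: 35.8
tcp_pos: [0.6058, 0.3279, 0.2389]
ee_rot: [[0.563, 0.826, -0.005], [0.826, -0.563, -0.004], [-0.006, -0.002, -1.0]]
wrist_force: [-0.7, 0.9, -1.1]
gripper_width: 0.181
```

```bash
python3 - <<'E'
from h import *
s=sense();print(s["tcp_pos"],s["wrist_force"],s["gripper_width"]*87)
im,d=capture("wrist");P=cloud("wrist",d,s);z=s["tcp_pos"][2];Q=sel(P,s["tcp_pos"],.035,z-.03,z-.01);rect(Q,"captop")
A=np.c_[Q[:,:2],np.ones(len(Q))];print(np.linalg.lstsq(A,Q[:,2],rcond=None)[0])
im,d=capture("side");save("s10",im);print(proj("side",(.605,.3277,.005)))
for x,y in((1,1),(1,-1),(-1,-1),(-1,1)): print(proj("side",(.605+.065*x,.3277+.065*y,.022)).round())
E
```

```text
[0.60580265 0.32788095 0.23886783] [-0.65694367  0.88228852 -1.1143165 ] 15.7233832557827
captop c [612.9 338.4] size 60 38 ang -34.9 z 0.2213 5535
[-0.05959471 -0.08193747  0.28548353]
[249.19280286 347.33914469]
[211. 357.]
[237. 316.]
[284. 330.]
[262. 373.]
```

View pics/s10.png

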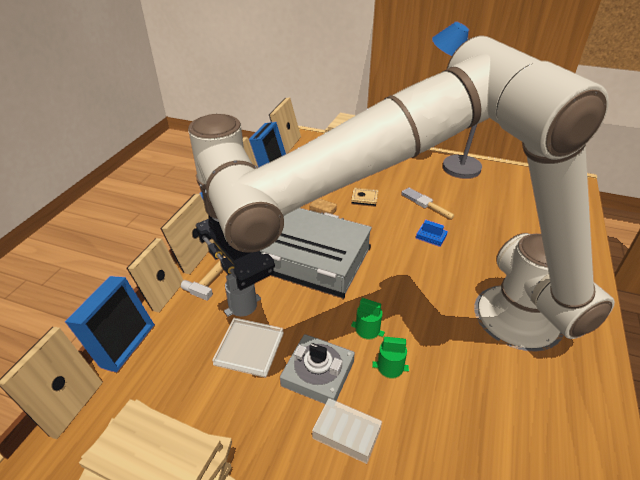

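Side view: lid shut at px (315,255), bare knob at (318,350), the cap hanging above the tray. The projected tray centre (249,347) matches the picture. Lowering.

{"api": "arm_command", "payload": {"rows": [{"fingers":0,"travel":[0,0,4],"roll":0},{"fingers":0,"travel":[0,0,8],"roll":0},{"fingers":0,"travel":[0,0,11],"roll":0},{"fingers":0,"travel":[0,0,13],"roll":0},{"fingers":0,"travel":[0,0,14.2],"roll":0},{"fingers":0,"travel":[0,0,14.8],"roll":0},{"fingers":0,"travel":[0,0,14.8],"roll":0},{"fingers":0,"travel":[0,0,14.8],"roll":0}]}}

```text
time_s: 36.7
tcp_pos: [0.6062, 0.3295, 0.0963]
ee_rot: [[0.561, 0.828, 0.002], [0.828, -0.561, 0.002], [0.003, 0.001, -1.0]]
wrist_force: [0.7, 0.7, -0.9]
gripper_width: 0.181
```

{"api": "arm_command", "payload": {"rows": [{"fingers":40,"travel":[0,0,0],"roll":0},{"fingers":40,"travel":[0,0,0],"roll":0},{"fingers":40,"travel":[0,0,0],"roll":0},{"fingers":40,"travel":[0,0,0],"roll":0},{"fingers":40,"travel":[0,0,-4],"roll":0},{"fingers":40,"travel":[0,0,-9],"roll":0},{"fingers":40,"travel":[0,0,-14],"roll":0},{"fingers":40,"travel":[0,0,-18],"roll":0},{"fingers":40,"travel":[0,0,-18],"roll":0}]}}

```text
time_s: 37.6
tcp_pos: [0.6084, 0.3301, 0.2836]
ee_rot: [[0.561, 0.827, 0.013], [0.827, -0.562, 0.008], [0.014, 0.006, -1.0]]
wrist_force: [0.1, 0.6, 0.9]
gripper_width: 0.402
```

```bash
python3 - <<'E'
from h import *
s=sense();print(s["tcp_pos"],s["wrist_force"],s["gripper_width"]*87)
im,d=capture("wrist");P=cloud("wrist",d,s);c=(.605,.3277);rect(sel(P,c,.05,.1,.115),"bar");Q=sel(P,c,.05,.065,.085);rect(Q,"captop")
A=np.c_[Q[:,:2],np.ones(len(Q))];print(np.linalg.lstsq(A,Q[:,2],rcond=None)[0])
s=sense();c=(.4265,.337);rect(sel(P,c,.04,.09,.11),"knob")
print(np.round(s["joints"],1));go((*c,.28),265.8)
E
```

```text
[0.60842393 0.33005795 0.28356537] [0.10869461 0.60822659 0.90288411] 34.93641815408328
bar c [606.8 330.5] size 50 16 ang 56.1 z 0.1063 1184
captop c [607.8 331.2] size 61 60 ang -33.4 z 0.0726 2528
[-0.00131964  0.00180953  0.0727874 ]
knob few 0
[ 41.9  27.1  14.9   0.  -77.3 103.9]
to [0.426 0.337 0.28 ] travel [-9.52, -15.34, -0.19] roll 60.0 rows 3.6 7.0
```

The cap stands level in the tray (top at 73 mm, slope below 0.002), about 3 mm off centre. Now the knob.

{"api": "arm_command", "payload": {"rows": [{"fingers":50,"travel":[-2.5,-4,0],"roll":8.5},{"fingers":50,"travel":[-5,-8,0],"roll":17},{"fingers":50,"travel":[-7.3,-12,0],"roll":25.5},{"fingers":50,"travel":[-9.5,-15.3,0],"roll":34},{"fingers":50,"travel":[-9.5,-15.3,2],"roll":42.5},{"fingers":50,"travel":[-9.5,-15.3,4],"roll":51},{"fingers":50,"travel":[-9.5,-15.3,4],"roll":59.5},{"fingers":50,"travel":[-9.5,-15.3,4],"roll":60},{"fingers":50,"travel":[-9.5,-15.3,4],"roll":60},{"fingers":50,"travel":[-9.5,-15.3,4],"roll":60}]}}

```text
time_s: 38.65
tcp_pos: [0.4259, 0.3363, 0.2346]
ee_rot: [[0.997, -0.071, 0.0], [-0.071, -0.997, 0.0], [0.0, -0.0, -1.0]]
wrist_force: [0.4, -0.8, 0.0]
gripper_width: 0.501
```

```bash
python3 - <<'E'
from h import *
s=sense();print(s["tcp_pos"],s["wrist_force"],np.round(s["joints"],1))
im,d=capture("wrist");P=cloud("wrist",d,s);c=(.4265,.337)
rect(sel(P,c,.04,.09,.11),"knob");rect(sel(P,c,.035,.057,.07),"boss")
go((*c,.085),265.8)
E
```

```text
[0.42588787 0.33627989 0.23462567] [ 0.39233959 -0.81960087  0.04009235] [ 55.4  14.  -11.1  -0.  -64.9  30.5]
knob c [426.5 337.2] size 38 14 ang -4.4 z 0.0994 989
boss c [426.5 337.3] size 67 47 ang -32.7 z 0.064 1625
to [0.426 0.337 0.085] travel [0.05, -0.07, 14.97] roll 0.1 rows 3.0 0.0
```

{"api": "arm_command", "payload": {"rows": [{"fingers":40,"travel":[0,-0.1,5],"roll":0},{"fingers":40,"travel":[0,-0.1,10],"roll":0},{"fingers":40,"travel":[0,-0.1,13.5],"roll":0},{"fingers":40,"travel":[0,-0.1,15],"roll":0},{"fingers":40,"travel":[0,-0.1,15],"roll":0},{"fingers":0,"travel":[0,-0.1,15],"roll":0},{"fingers":0,"travel":[0,-0.1,15],"roll":0},{"fingers":0,"travel":[0,-0.1,15],"roll":0},{"fingers":0,"travel":[0,-0.1,15],"roll":0},{"fingers":0,"travel":[0,-0.1,15],"roll":0}]}}

```text
time_s: 39.7
tcp_pos: [0.4261, 0.3373, 0.0855]
ee_rot: [[0.997, -0.073, 0.001], [-0.073, -0.997, 0.0], [0.001, -0.001, -1.0]]
wrist_force: [-0.4, -1.5, 3.1]
gripper_width: 0.158
```

{"api": "arm_command", "payload": {"rows": [{"fingers":0,"travel":[0,0,0],"roll":8},{"fingers":0,"travel":[0,0,0],"roll":16},{"fingers":0,"travel":[0,0,0],"roll":24},{"fingers":0,"travel":[0,0,0],"roll":32},{"fingers":0,"travel":[0,0,0],"roll":40},{"fingers":0,"travel":[0,0,0],"roll":48},{"fingers":0,"travel":[0,0,0],"roll":56},{"fingers":0,"travel":[0,0,0],"roll":62},{"fingers":0,"travel":[0,0,0],"roll":66},{"fingers":0,"travel":[0,0,0],"roll":66}]}}

```text
time_s: 40.7
tcp_pos: [0.4264, 0.3378, 0.0855]
ee_rot: [[0.34, -0.94, 0.002], [-0.94, -0.34, 0.001], [-0.001, -0.002, -1.0]]
wrist_force: [1.3, -1.7, 3.2]
gripper_width: 0.157
```

```bash
python3 - <<'E'
from h import *
s=sense();print(s["tcp_pos"],s["wrist_force"],s["moment"],s["gripper_width"]*87)
R=np.array(s["ee_rot"]);print("yaw",np.degrees(np.arctan2(R[1,1],R[0,1]))%360)
im,d=capture("wrist");P=cloud("wrist",d,s);c=(.4265,.337);rect(sel(P,c,.03,.094,.104),"knob");save("w11",im)
E
```

```text
[0.42643175 0.33776837 0.08545795] [ 1.29658099 -1.67737106  3.20349401] [-0.2246874  -0.0963361   0.14163396] 13.639831476218387
yaw 199.88247343564214
knob c [430.3 336.6] size 38 32 ang 87.8 z 0.0994 2780
```

View pics/w11.png

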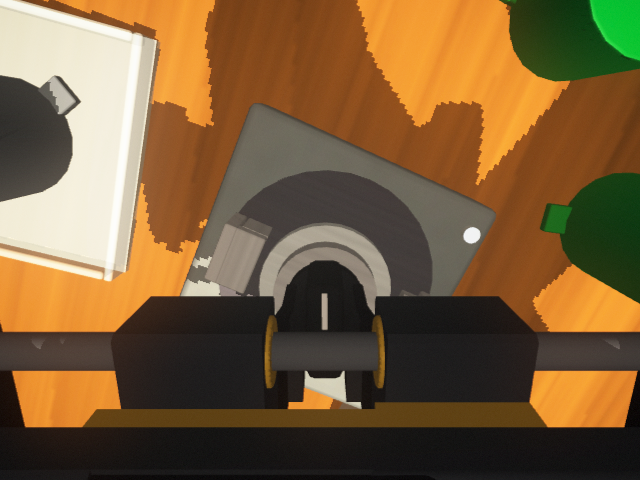

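Wrist view 11: the knob bar at px (324,305) is in line with the jaws and turned 66°. Go on to the stop, hold, then guide it back and let go.

{"api": "arm_command", "payload": {"rows": [{"fingers":0,"travel":[0,0,0],"roll":3},{"fingers":0,"travel":[0,0,0],"roll":5},{"fingers":0,"travel":[0,0,0],"roll":6},{"fingers":0,"travel":[0,0,0],"roll":6},{"fingers":0,"travel":[0,0,0],"roll":6},{"fingers":0,"travel":[0,0,0],"roll":6}]}}

```text
time_s: 41.35
tcp_pos: [0.4264, 0.3379, 0.0855]
ee_rot: [[0.242, -0.97, 0.002], [-0.97, -0.242, 0.001], [-0.001, -0.002, -1.0]]
wrist_force: [1.7, -1.0, 5.1]
gripper_width: 0.163
```

```bash
python3 - <<'E'
from h import *
s=sense();print(s["tcp_pos"],s["wrist_force"],s["moment"],s["gripper_width"]*87)
R=np.array(s["ee_rot"]);print("yaw",np.degrees(np.arctan2(R[1,1],R[0,1]))%360)
E
```

```text
[0.42644067 0.33786804 0.08545732] [ 1.69217473 -0.96226532  5.12128712] [-0.17693005 -0.03098383  0.74043666] 14.145092856920408
yaw 194.00530791734576
```

{"api": "arm_command", "payload": {"rows": [{"fingers":0,"travel":[0,0,0],"roll":-8},{"fingers":0,"travel":[0,0,0],"roll":-16},{"fingers":0,"travel":[0,0,0],"roll":-24},{"fingers":0,"travel":[0,0,0],"roll":-32},{"fingers":0,"travel":[0,0,0],"roll":-40},{"fingers":0,"travel":[0,0,0],"roll":-48},{"fingers":0,"travel":[0,0,0],"roll":-56},{"fingers":0,"travel":[0,0,0],"roll":-64},{"fingers":0,"travel":[0,0,0],"roll":-70},{"fingers":0,"travel":[0,0,0],"roll":-70}]}}

```text
time_s: 42.35
tcp_pos: [0.426, 0.3373, 0.0855]
ee_rot: [[0.994, -0.106, 0.0], [-0.106, -0.994, 0.0], [0.0, -0.001, -1.0]]
wrist_force: [-0.9, -1.0, 8.3]
gripper_width: 0.156
```

{"api": "arm_command", "payload": {"rows": [{"fingers":45,"travel":[0,0,0],"roll":0},{"fingers":45,"travel":[0,0,0],"roll":0},{"fingers":45,"travel":[0,0,0],"roll":0},{"fingers":45,"travel":[0,0,0],"roll":0},{"fingers":45,"travel":[0,0,-4],"roll":0},{"fingers":45,"travel":[0,0,-8],"roll":0},{"fingers":45,"travel":[0,0,-13],"roll":0},{"fingers":45,"travel":[0,0,-18],"roll":0},{"fingers":45,"travel":[0,0,-18],"roll":0},{"fingers":45,"travel":[0,0,-18],"roll":0}]}}

```text
time_s: 43.35
tcp_pos: [0.4258, 0.3376, 0.2657]
ee_rot: [[0.994, -0.108, 0.001], [-0.108, -0.994, 0.003], [0.001, -0.003, -1.0]]
wrist_force: [-0.4, -0.3, -0.5]
gripper_width: 0.454
```

```bash
python3 - <<'E'
from h import *
s=sense();print(s["tcp_pos"],s["time_s"])
im,d=capture("wrist");P=cloud("wrist",d,s);c=(.4265,.337)
rect(sel(P,c,.04,.09,.11),"knob");
c=(.607,.3303);rect(sel(P,c,.05,.1,.115),"cap bar")
lid("side");lid("top");im,d=capture("side");save("s12",im)
P=cloud("side",d);rect(sel(P,c,.05,.1,.115),"cap bar")
E
```

```text
[0.42579175 0.33762357 0.2657376 ] 43.35
knob c [426.5 337.3] size 38 14 ang -3.8 z 0.0993 839
cap bar few 0
side lid slope 0.0002524417380622908 z at -99mm 0.08795511564891384 1059
top lid slope 0.00038553422756795817 z at -99mm 0.08828675742727242 4505
cap bar c [607.  331.9] size 50 19 ang 57.5 z 0.1063 155
```

View pics/s12.png

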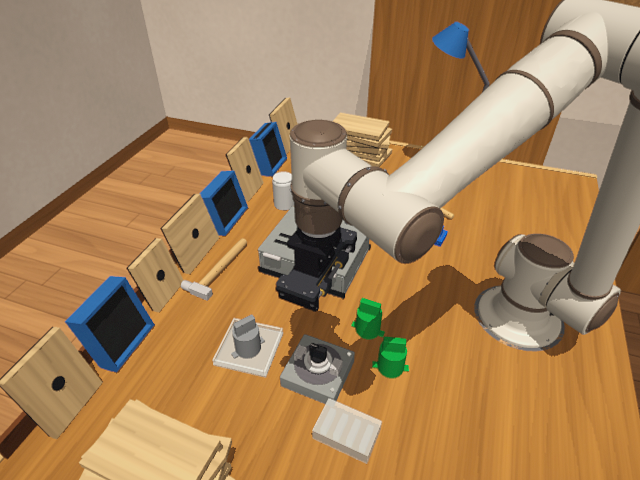

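Side view: cap upright in the tray at px (246,340), knob back at (318,352), lid flat shut, gripper clear. Knob angle is -3.8° against the console's -4.1°, and the moment of 0.74 N m at the stop shows it was reached. Handing in.

```bash
python3 -c "
from station import *
print(finish_job())"
```

```text
the job is handed in; nothing more can be done
None
```

I handed the job in at about 43.5 s of simulated time; the station reports no verdict.

**What I did:** There were three railed dies. I laid them flat in one row in the demagnetiser and pushed the lid over. I pressed the lid edge to about 24 N until the catch closed. Then I pressed the cap down 7 mm, twisted it 60° counter-clockwise and stood it in the tray. I turned the knob clockwise to its stop, where the moment reached 0.74 N m, turned it back to rest still gripped and let go.

**Last checks:**
- **Dies:** before the lid was shut, slab tops were at 32 mm and rail tops at 65 mm, which means flat on the floor.
- **Lid:** slope under 0.001, with the edge at 88 mm.
- **Cap:** level, with its flat top at 73 mm and about 3–4 mm off the tray centre.
- **Knob:** back at rest, within 0.5° of the console's axis.
- **Gripper:** clear of everything.

**Disagreements:** A slope fit on the hanging cap gave up to 0.08, probably because finger points got into the fit; it read under 0.002 once the cap was standing. The cameras differed by 2 to 4 mm. I did not measure whether any bystander had shifted.

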